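Sterilise the bar tools

TASK

Sterilise the bar tools (two or three of them), which somebody pushed into the hooded caddy handle-first: lift the steriliser's hatch off its seat, slide it aside and leave it on its deck, then turn each tool end for end (draw it out by its head, set it down, take it again by the handle) and lay it in a notch of its own, with its head under the lamp house and the end of its handle sticking out of the front. When all of them are in, slide the hatch back and let it down fully into its seat, and only then press the keys one at a time, each right down: small round, oblong, large round. Leave the rest of the bar where it stands.

Things in the scene. Friction and masses are not known exactly. Their poses are not given: they have to be found in the camera images.
- steriliser: tool steriliser, white and steel, 410 wide, 185 deep, fixed. Origin on the table under the middle of the notched front face, x into it, y to its left, z up (mm). Chamber x 8-177, y -96 to 96, floor z 36 out to the front edge. Front wall x 0-8, to z 82, three notches 30 wide, open above and down to the floor, at y -60, 0, 60. Lamp house fixed over x 105-177: underside z 88, top 150
- hatch_slide (a joint): how far the hatch stands left of its seat, m: 0 over the seat, 0.195 the stop, wholly over the deck; about 1 N of friction
- hatch_lift (a joint): height of the hatch above its seat, m: 0 in the seat, 0.008 lying on the deck, 0.030 the stop. It weighs 0.45 kg, sinks when let go and cannot be taken off. A plug under it, 8 mm deep, sits in the chamber's mouth, so it slides only while lifted 9 mm or more, and drops home when let go over the seat. Off, it opens the chamber from x 8 to 105: heads are lowered there, then pushed in under the lamp house
- hatch_grip (a point): middle of the hatch's handle: black bar 60 long (along the steriliser's x), 12 wide, 12 thick, on two posts at its ends, its middle 26 above the aluminium plate (90 by 200, 8 thick), which lies between the front teeth and the lamp house
- key_wake (a joint): small round key, 18 mm across, middle of the row: travel in m, 0 up, 0.005 right down (about 4 N, springs back). The keys stand on a console in front of the deck: steriliser x -52 to 0, y 118 to 292, top z 50 mm; they are pressed straight down
- key_wake_top (a point): middle of its top, 10 mm above the console
- key_time (a joint): oblong key, 34 (along the steriliser's x) by 16 mm, at the right of the row, next to the chamber; travel likewise
- key_time_top (a point): middle of its top
- key_start (a joint): large round key, 32 mm across, at the left of the row; travel likewise
- key_start_top (a point): middle of its top
- caddy: hooded tool caddy, low stainless box, fixed. Origin on the table at the middle of its mouth, x into the hood, z up (mm). Floor 4 thick, x -85 (lip before the mouth) to 195; hood over x 0 to 195, underside z 36, top 44; in it three sleeves 34 wide at y -80, 0, 80, open only at the mouth. A tool lies on the floor with its handle in a sleeve, only its head out in front
- brush: bar brush, 100 g, 260 mm long; origin on the underside at mid-length, x to the head, z up. Handle: black bar, x -130 to 20, 20 wide, z 0 to 18; steel neck 10 wide, z 5 to 13, to x 70; head: a brush block, x 70 to 130, 34 wide, 24 high (z 0 to 24, bristles below)
- spatula: spatula, 90 g, 260 mm long; origin on the underside at mid-length, x to the head, z up. Handle: black bar, x -130 to 20, 20 wide, z 0 to 18; steel neck 10 wide, z 5 to 13, to x 70; head: a white blade, x 70 to 130, 36 wide, 10 thick (z 4 to 14)
- scoop: dosing scoop, 100 g, 260 mm long; origin on the underside at mid-length, x to the head, z up. Handle: black bar, x -130 to 20, 20 wide, z 0 to 18; steel neck 10 wide, z 5 to 13, to x 70; head: a round steel cup 40 mm across, x 90 to 130, 28 high (z 0 to 28)
- brush_head (a point): the brush's head: on its x axis, 100 mm from mid-length, 9 mm above the underside
- spatula_head (a point): the spatula's head: on its x axis, 100 mm from mid-length, 9 mm above the underside
- scoop_head (a point): the scoop's head: on its x axis, 100 mm from mid-length, 9 mm above the underside
- pitcher: steel milk pitcher, 84 across, 105 high, with a handle; bystander; origin at its foot
- tamper: steel tamper, 58 across, 90 high; bystander
- papercup: white paper cup, upright, 84 across, 110 high; bystander
- saucer: white saucer, 130 across; bystander
- syrup: amber syrup bottle, 68 across, 190 high; bystander

How it is judged:
On the way, in this order (a step that is already met when the one before it is completed fails the run):
1. the hatch has been lifted off its seat and slid over the deck, beyond 0.17 m (value of joint hatch_slide above 0.17 m), for 0.2 s.
2. every tool lies in the steriliser with its head under the lamp house and its handle out of a notch, the hatch still open (x of brush_head in the frame of steriliser between 0.105 and 0.165 m and y of brush_head in the frame of steriliser between -0.095 and 0.095 m and z of brush_head in the frame of steriliser between 0.03 and 0.075 m and x of brush in the frame of steriliser between 0 and 0.08 m and z of brush in the frame of steriliser between 0.02 and 0.065 m and x of spatula_head in the frame of steriliser between 0.105 and 0.165 m and y of spatula_head in the frame of steriliser between -0.095 and 0.095 m and z of spatula_head in the frame of steriliser between 0.03 and 0.075 m and x of spatula in the frame of steriliser between 0 and 0.08 m and z of spatula in the frame of steriliser between 0.02 and 0.065 m and x of scoop_head in the frame of steriliser between 0.105 and 0.165 m and y of scoop_head in the frame of steriliser between -0.095 and 0.095 m and z of scoop_head in the frame of steriliser between 0.03 and 0.075 m and x of scoop in the frame of steriliser between 0 and 0.08 m and z of scoop in the frame of steriliser between 0.02 and 0.065 m and value of joint hatch_slide above 0.15 m), for 0.3 s.
3. the hatch is back over the chamber and down in its seat (value of joint hatch_slide below 0.005 m and value of joint hatch_lift below 0.003 m), for 0.2 s.
4. the small round key alone is pressed beyond 3.5 mm, the hatch shut (all of step 3 and value of joint key_wake above 0.0035 m and value of joint each of key_time, key_start below 0.002 m), for 0.04 s.
5. the oblong key alone is pressed beyond 3.5 mm, the hatch shut (all of step 3 and value of joint key_time above 0.0035 m and value of joint each of key_wake, key_start below 0.002 m), for 0.04 s.
6. the large round key alone is pressed beyond 3.5 mm, the hatch shut (all of step 3 and value of joint key_start above 0.0035 m and value of joint each of key_wake, key_time below 0.002 m), for 0.04 s.
At the end, for the whole second after the job is handed in: every tool present lies still with its head site 105 to 165 mm and its origin 0 to 80 mm in the steriliser's x (that is, head under the lamp house, 50 mm or more of handle out of the front), resting on the chamber floor; hatch over its seat within 5 mm and down within 3 mm; keys up (all of step 3 and x of brush_head in the frame of steriliser between 0.105 and 0.165 m and y of brush_head in the frame of steriliser between -0.095 and 0.095 m and z of brush_head in the frame of steriliser between 0.03 and 0.075 m and x of brush in the frame of steriliser between 0 and 0.08 m and z of brush in the frame of steriliser between 0.02 and 0.065 m and x of spatula_head in the frame of steriliser between 0.105 and 0.165 m and y of spatula_head in the frame of steriliser between -0.095 and 0.095 m and z of spatula_head in the frame of steriliser between 0.03 and 0.075 m and x of spatula in the frame of steriliser between 0 and 0.08 m and z of spatula in the frame of steriliser between 0.02 and 0.065 m and x of scoop_head in the frame of steriliser between 0.105 and 0.165 m and y of scoop_head in the frame of steriliser between -0.095 and 0.095 m and z of scoop_head in the frame of steriliser between 0.03 and 0.075 m and x of scoop in the frame of steriliser between 0 and 0.08 m and z of scoop in the frame of steriliser between 0.02 and 0.065 m and linear speed of each of brush, spatula, scoop below 0.02 m/s and value of joint each of key_wake, key_time, key_start below 0.0015 m); the robot touches nothing.
It fails at once if a key is pressed while the hatch is not over its seat (value of joint hatch_slide above 0.01 m and value of joint any of key_wake, key_time, key_start above 0.003 m).
It fails at once if two keys are down at once (value of joint each of key_wake, key_time above 0.003 m or value of joint each of key_time, key_start above 0.003 m or value of joint each of key_wake, key_start above 0.003 m).
It fails at once if a bystander is moved more than 40 mm or tipped over (distance of any of pitcher, tamper, papercup, saucer, syrup from where it was at the start of the episode above 0.04 m or angle between any of pitcher, tamper, papercup, saucer, syrup's own z axis and vertical above 0.6 rad).
Of brush, spatula, scoop only 2 to 3 are there at a start; the rules pass over those that are not, and their reading is None.
At some moment in a run one of brush, spatula, scoop may be knocked a few centimetres aside while the robot is not near it.
Once in a run the grip may slacken for a moment while it holds something.
It also fails if it takes over 210 s, if anything falls off the work surface, if the arm or the gripper's body presses on something with over 40 N, if the wrist force passes 120 N, or if a joint passes its speed limit or range.

ROBOT

A 7-joint arm with a two-finger parallel gripper is mounted at the origin on the work surface. World frame = base frame: x ahead of the robot, y to its left, z up, the work surface at z = 0. Lengths are in m, angles in rad, forces in N, time in s.
With the tool pointing down it reaches from about 0.425 to 1.025 m from the base axis. Payload 9.4 kg.
Tool frame: the origin (TCP) lies at the very end of the fingers, on their centre line; the grasp point (between the pads) lies 19 mm behind it (robot.tcp_to_grasp is the distance from the TCP to the grasp point, in m); y points along the fingers, z is the direction in which the jaws open and shut, and the axes are right-handed (so a half turn about y gives the same grasp; the last joint's range is limited). The gripper opens to 85 mm and grips with 20 to 120 N. Pads are 22 mm wide; open, the fingers measure 114 mm over their backs; the gripper's body (76 mm by 85 mm) begins 54 mm behind the grasp point. The pads swing forward as they close: fully open they stand 13 mm farther back than shut.
Start: joints at [-1.213, 0.599, -0.003, 1.599, 0.002, 0.943, -0.08], TCP at [0.305, 0.658, 0.231] pointing down, gripper open.
Joint ranges: [-2.57, 2.57], [-0.35, 1.97], [-1.29, 1.29], [0.11, 2.56], [-1.05, 4.19], [0.11, 1.86], [-2.63, 2.63]. Speed limits (rad/s): [2.22, 2.22, 3.01, 3.01, 3.14, 3.14, 3.14].

INTERFACE

Orientations are given as a rotation vector (axis times angle).
In Python, from station import robot gives the robot as it stands.
- The arm moves only by the tool apply_moves, never from a script. Its argument "motion" is a list of rows, each a list of 3 entries, a list of its own where there are three numbers: the shift along the tool's x, y, z in cm, then the turn, a rotation vector about the tool's x, y, z in degrees, then the closure, from -1 (fully open) to 1 (shut). In form: [[[dx, dy, dz], [rx, ry, rz], hand], ...]. A call has exactly 8 rows; each row is the pose to reach, as a shift and turn from the pose measured when the call began, along the tool's axes at that moment; what a row does not reach only later rows make up. A row lasts 1/8 s, in which the tool goes at most 62.5 mm and 10.7 degrees, less where a joint would pass 70% of its speed; a pose out of reach is approached as far as the arm can. A call with a gripper value outside its range is refused whole. The fingers move at their own pace and stop on an object; "force" is the grip in N (left out, the last holds). Time passes only in rows, so rows that repeat a pose let the fingers close, or fill a call up. It gives the time, the measured TCP pose, the force and the opening at its end, in the units of the state.
- robot.state(): the state, without advancing time (a new reading comes with each control period).
- robot.capture(name): name is "scene" or "top"; returns (picture, depth): 420x560x3 uint8, red, green, blue; 420x560 float32, m along the optical axis (not along the pixel's ray), 0 where there is no reading.
- robot.calibration(name): a dict with "vfov" (degrees; the focal length in pixels is half the picture's height over the tangent of half this angle, whatever the lens; pixels are square), "cx", "cy" (the principal point, pixels), "view" (4x4, takes a point from world to camera coordinates). Camera axes: x right, y down, z forward; pixel columns grow to the right and rows downward; lengths in m; the calibration is good to about 2 mm. A picture is of the moment at which its call begins. calibration takes no time and is no camera call.
- robot.job_done(): hands the job in, once; it reports no verdict.
The state is a dict: "time": time; "joints": joint angles; "joint_velocities": joint speeds; "joint_efforts": joint torques, N m; "position": TCP position; "tcp_rot": TCP orientation; "force": force on the tool from outside, world axes, zero at the start; "moment": the same for the moment, N m; "gripper_width": finger opening in m.
Only numpy, scipy, OpenCV 4.12 (cv2) and the standard library are available. Lean on these libraries where they do the work, as an engineer would, in place of code of your own. Each camera call takes 0.05 s, during which the arm holds its last target. There are 200 camera calls.

## Working session

There is one attempt and no reset: what is moved stays moved. The work goes in short steps, Python scripts to look and compute and a tool call to move; the robot and the scene stay as the last step left them, time stands still between calls to the robot, and variables do not carry over. Pictures are saved under pics/ and viewed, about 12 in all and at most 16, crops included, and the job is handed in when it is done.

Besides the shell and the picture viewer there is one more tool, called after "Call:" in YAML: its name, and indented under it one key for each argument. apply_moves: Moves the arm, as the interface text tells. Its arguments: {"type":"object","properties":{"motion":{"type":"array","items":{"type":"array"}},"force":{"type":"number"}},"required":["motion"]}

```bash
mkdir -p pics; ls; cat > h.py <<'E'
from station import robot
import numpy as np, cv2
from scipy.spatial.transform import Rotation as R
def cal(n):
    c=robot.calibration(n); f=210/np.tan(np.radians(c['vfov'])/2); return f,c['cx'],c['cy'],np.array(c['view'])
def cloud(n,d):
    f,cx,cy,V=cal(n); v,u=np.mgrid[0:420,0:560]
    P=np.stack([(u-cx)/f*d,(v-cy)/f*d,d],-1)
    return (P-V[:3,3])@V[:3,:3]
def ray(n,u,v,z):
    f,cx,cy,V=cal(n); Rm=V[:3,:3]; o=-Rm.T@V[:3,3]; r=Rm.T@np.array([(u-cx)/f,(v-cy)/f,1]); return o+r*(z-o[2])/r[2]
def proj(n,p):
    f,cx,cy,V=cal(n); q=V[:3,:3]@np.array(p)+V[:3,3]; return f*q[0]/q[2]+cx,f*q[1]/q[2]+cy
def snap(n,tag,save=True):
    im,d=robot.capture(n)
    cv2.imwrite(f'pics/{tag}.png',im[:,:,::-1]); np.savez(f'pics/{tag}.npz',im=im,d=d)
    return im,d
def load(tag):
    z=np.load(f'pics/{tag}.npz'); return z['im'],z['d']
E
python3 - <<'E'
from h import *
for n in('top','scene'):
    im,d=snap(n,n+'0'); print(robot.calibration(n))
s=robot.state();print(s); print(R.from_rotvec(s['tcp_rot']).as_matrix().round(3))
E
```

```text
pics
{'vfov': 46.635783427155204, 'cx': 271.1362466297855, 'cy': 214.073490003651, 'view': array([[ 0.02540902, -0.99964505, -0.00800947,  0.04769341],
       [-0.9957675 , -0.02460093, -0.08855438,  0.49692879],
       [ 0.0883259 ,  0.01022565, -0.99603914,  1.5353339 ],
       [ 0.        ,  0.        ,  0.        ,  1.        ]])}
{'vfov': 57.536144745700845, 'cx': 280.74503685265285, 'cy': 211.04615822504005, 'view': array([[ 0.51743246,  0.85570258, -0.0060624 , -0.30776223],
       [ 0.71038942, -0.43349166, -0.55446537, -0.27441892],
       [-0.47708545,  0.28259171, -0.83218471,  1.24857883],
       [ 0.        ,  0.        ,  0.        ,  1.        ]])}
{'time': 0.1, 'joints': array([-1.21263969,  0.60006294, -0.00253077,  1.60006795,  0.00179961,
        0.94288209, -0.07980314]), 'joint_velocities': array([-1.68087852e-03, -1.94540640e-03,  7.25184851e-04, -2.43475729e-03,
       -2.17766589e-05, -8.36038364e-04,  8.65106264e-04]), 'joint_efforts': array([ 5.47924617e-03, -7.77993965e+01,  1.57019109e+00, -2.58625603e+01,
        1.26524462e-02,  5.45150906e-03,  3.18611740e-06]), 'position': array([0.30526756, 0.65712905, 0.23048416]), 'tcp_rot': array([-1.54517588,  0.34121275, -0.34094546]), 'force': array([ 0.38072806, -0.67420616, -0.44533619]), 'moment': array([ 0.05576368,  0.04795832, -0.03943323]), 'gripper_width': 0.0854319552273348}
[[ 0.907 -0.     0.421]
 [-0.421 -0.001  0.907]
 [ 0.    -1.    -0.001]]
```

View pics/top0.png

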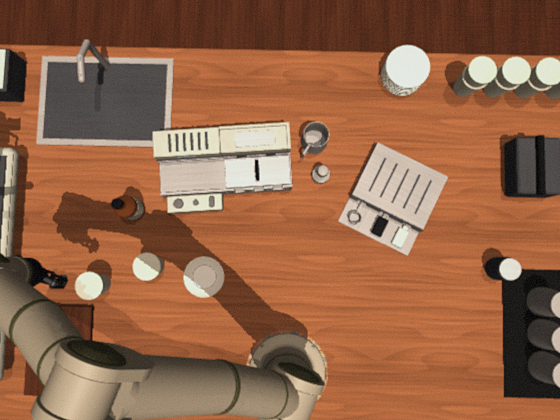

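View pics/scene0.png

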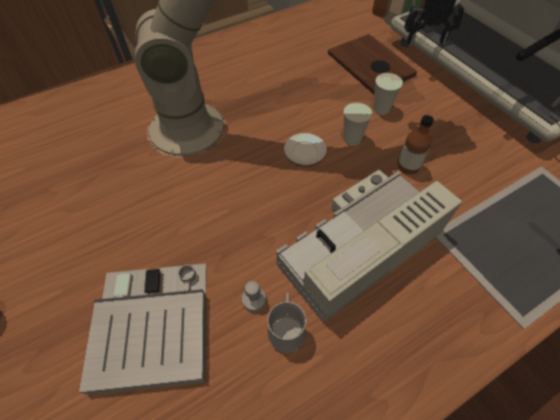

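The top view shows the steriliser at (153–291, 122–213) with the hatch bar at (257,170) and the keys at (178–212, 203). The caddy is at (395,200), with heads at scoop (354,216), brush (380,226) and spatula (401,236). All three tools are present. Next I'll make zoomed crops.

```bash
python3 - <<'E'
from h import *
im,d=load('top0'); 
a=cv2.resize(im[110:220,145:300],None,fx=5,fy=5,interpolation=cv2.INTER_CUBIC)
cv2.imwrite('pics/c1.png',a[:,:,::-1])
b=cv2.resize(im[135:260,330:455],None,fx=4.6,fy=4.6,interpolation=cv2.INTER_CUBIC)
cv2.imwrite('pics/c2.png',b[:,:,::-1])
P=cloud('top',d)
for (u,v) in [(257,170),(240,180),(180,180),(220,145),(178,203),(196,203),(212,203),(395,190),(380,226),(401,236),(354,216),(300,250),(280,180)]:
    print(u,v,im[v,u],P[v,u].round(4))
E
```

```text
257 170 [20 21 19] [0.6212 0.1056 0.1103]
240 180 [229 233 227] [0.5949 0.1591 0.0746]
180 180 [207 191 174] [0.5913 0.3471 0.0689]
220 145 [164 156 134] [0.6861 0.2158 0.1525]
178 203 [129 116 111] [0.52   0.3524 0.0587]
196 203 [130 121 115] [0.5207 0.2949 0.0648]
212 203 [135 125 119] [0.5223 0.2455 0.061 ]
395 190 [215 197 184] [ 0.5809 -0.3315  0.0355]
380 226 [39 33 33] [ 0.4657 -0.2863  0.0275]
401 236 [229 235 221] [ 0.4361 -0.3556  0.0166]
354 216 [218 204 190] [ 0.4978 -0.2077  0.0015]
300 250 [179 102  59] [ 0.3838 -0.0356 -0.0024]
280 180 [229 227 218] [0.5964 0.0348 0.0841]
```

View pics/c1.png

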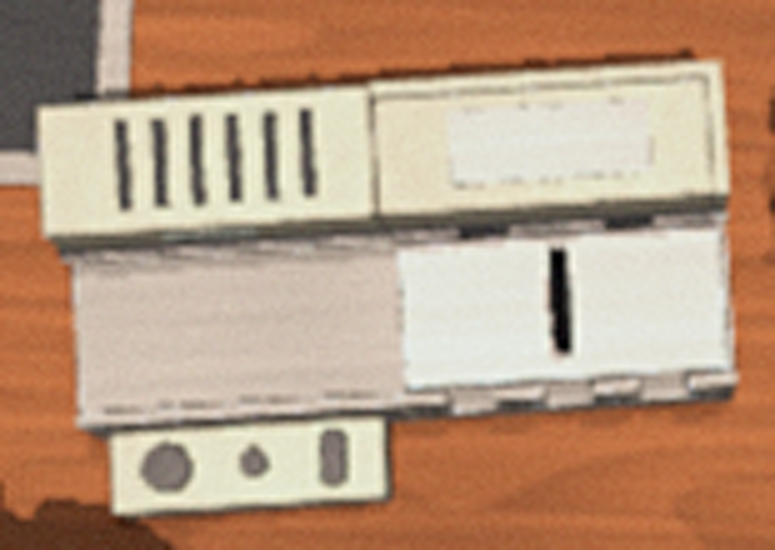

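View pics/c2.png

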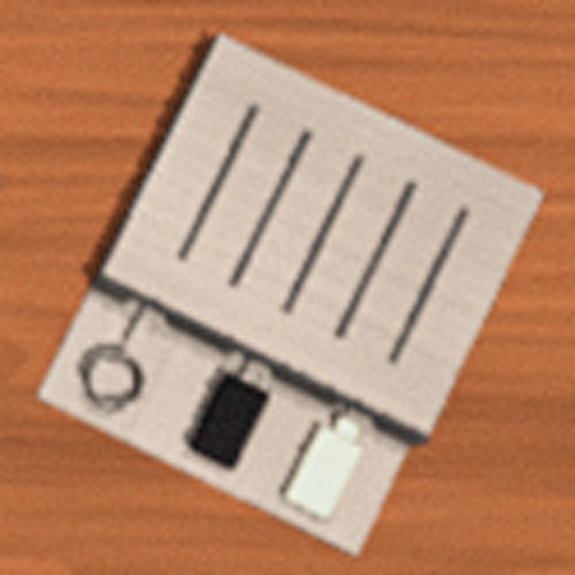

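```bash
python3 - <<'E'
from h import *
im,d=load('top0');P=cloud('top',d)
c1=lambda x,y:(145+(x+.5)/5-.5,110+(y+.5)/5-.5)
c2=lambda x,y:(330+(x+.5)/4.6-.5,135+(y+.5)/4.6-.5)
for k,(x0,y0,x1,y1) in dict(plate=(420,260,530,370),plateR=(590,250,710,360),deck=(90,270,380,380),lamp=(60,120,700,180),console=(195,440,235,500),handle=(555,260,563,345)).items():
    a,b=c1(x0,y0);a2,b2=c1(x1,y1); z=P[round(b):round(b2)+1,round(a):round(a2)+1,2]; print(k,np.median(z).round(4),z.size)
for k,x,y,z in [('lampFL',45,235,.15),('lampFR',727,193,.15),('lampRL',38,104,.15),('lampRR',722,62,.15),('consFL',113,515,.05),('consFR',388,498,.05),('big',167,467,.06),('small',254,461,.06),('obl',334,457,.06),('hand',560,301,.108),('hTop',557,250,.108),('hBot',563,352,.108),('faceL',80,430,.08),('faceR',737,392,.08)]:
    print(k,ray('top',*c1(x,y),z).round(4))
for k,x,y,z in [('scoop',112,377,.03),('brush',228,420,.028),('spat',323,470,.018),('hoodFL',103,278,.044),('hoodFR',428,440,.044),('hoodRL',219,35,.044),('hoodRR',543,193,.044),('lipL',40,397,.004),('lipR',360,553,.004),('spatTL',318,425,.018),('spatBR',325,517,.018)]:
    print(k,ray('top',*c2(x,y),z).round(4))
E
```

```text
plate 0.0801 529
plateR 0.08 575
deck 0.0719 1357
lamp 0.1506 1677
console 0.0502 117
handle 0.1128 36
lampFL [0.647  0.4122 0.15  ]
lampFR [0.6819 0.0078 0.15  ]
lampRL [0.7262 0.4201 0.15  ]
lampRR [0.7612 0.0126 0.15  ]
consFL [0.4897 0.3869 0.05  ]
consFR [0.5047 0.2141 0.05  ]
big [0.5198 0.3521 0.06  ]
small [0.5249 0.2977 0.06  ]
obl [0.5287 0.2477 0.06  ]
hand [0.6222 0.1069 0.108 ]
hTop [0.6537 0.1097 0.108 ]
hBot [0.5909 0.1042 0.108 ]
faceL [0.5394 0.4029 0.08  ]
faceR [ 0.573  -0.0029  0.08  ]
scoop [ 0.4934 -0.2031  0.03  ]
brush [ 0.4658 -0.2836  0.028 ]
spat [ 0.4335 -0.3515  0.018 ]
hoodFL [ 0.5603 -0.1939  0.044 ]
hoodFR [ 0.4544 -0.4163  0.044 ]
hoodRL [ 0.7319 -0.2724  0.044 ]
hoodRR [ 0.6266 -0.4955  0.044 ]
lipL [ 0.4804 -0.1569  0.004 ]
lipR [ 0.377  -0.3809  0.004 ]
spatTL [ 0.4646 -0.348   0.018 ]
spatBR [ 0.401 -0.353  0.018]
```

```bash
cat >> h.py <<'E'
YS=np.radians(4.9); SO=np.array([.5654,.1020,0])
YC=np.radians(-25); CO=np.array([.5074,-.3051,0])
def fr(o,y,p): return o+R.from_euler('z',y).as_matrix()@(np.array(p)/1000)
def S(x,y,z): return fr(SO,YS,[x,y,z])
def C(x,y,z): return fr(CO,YC,[x,y,z])
def inS(p): return (R.from_euler('z',-YS).as_matrix()@(np.array(p)-SO)*1000).round(1)
def inC(p): return (R.from_euler('z',-YC).as_matrix()@(np.array(p)-CO)*1000).round(1)
def plan(p,yaw):  # yaw (deg) of tool x axis; tool y is down
    s=robot.state(); M=R.from_rotvec(s['tcp_rot']).as_matrix()
    y=np.radians(yaw); x=np.array([np.cos(y),np.sin(y),0]); yy=np.array([0,0,-1.]); T=np.stack([x,yy,np.cross(x,yy)],1)
    print('shift',(M.T@(np.array(p)-s['position'])*100).round(2),'turn',np.degrees(R.from_matrix(M.T@T).as_rotvec()).round(1),'t',s['time'],'j7',s['joints'][6].round(2),'F',s['force'].round(1),'w',round(s['gripper_width'],4))
E
python3 - <<'E'
from h import *
print(ray('top',145+560.5/5-.5,110+301.5/5-.5,.112), S(57,0,106))
plan(S(57,0,200),4.9)
for u,v in [(320,173),(315,137),(204,277),(147,267),(128,207)]: print(ray('top',u,v,.05).round(3))
E
```

```text
[0.62148649 0.10677665 0.112     ] [0.62219168 0.10686876 0.106     ]
shift [ 51.92   3.11 -36.55] turn [  0.1 -29.8  -0. ] t 0.1 j7 -0.08 F [ 0.4 -0.7 -0.4] w 0.0854
[ 0.627 -0.091  0.05 ]
[ 0.743 -0.073  0.05 ]
[0.292 0.263 0.05 ]
[0.318 0.442 0.05 ]
[0.504 0.511 0.05 ]
```

Call:
apply_moves:
  motion:
    - [[6, 0, -4], [0, -4, 0], -1]
    - [[12, 0, -8], [0, -8, 0], -1]
    - [[17, 0, -12], [0, -12, 0], -1]
    - [[22, 0, -16], [0, -16, 0], -1]
    - [[27, 0, -19], [0, -20, 0], -1]
    - [[32, 0, -22.5], [0, -24, 0], -1]
    - [[37, 0, -26], [0, -28, 0], -1]
    - [[42, 0, -29.5], [0, -29.8, 0], -1]

```text
time: 1.1
position: [0.5557, 0.2227, 0.2308]
tcp_rot: [-1.571, -0.068, 0.069]
force: [0.6, -0.0, 0.1]
gripper_width: 0.0853
```

```bash
python3 - <<'E'
from h import *
plan(S(57,0,150),4.9)
E
```

```text
shift [  5.62   8.09 -12.1 ] turn [ 0.1  0.1 -0. ] t 1.1 j7 1.1 F [ 0.6 -0.   0.1] w 0.0853
```

Call:
apply_moves:
  motion:
    - [[2, 1, -4], [0, 0, 0], -1]
    - [[4, 2, -8], [0, 0, 0], -1]
    - [[5.6, 3, -12.1], [0, 0, 0], -1]
    - [[5.6, 5, -12.1], [0, 0, 0], -1]
    - [[5.6, 7, -12.1], [0, 0, 0], -0.4]
    - [[5.6, 8.1, -12.1], [0, 0, 0], -0.4]
    - [[5.6, 8.1, -12.1], [0, 0, 0], -0.4]
    - [[5.6, 8.1, -12.1], [0, 0, 0], -0.4]

```text
time: 2.1
position: [0.6223, 0.1071, 0.1505]
tcp_rot: [-1.571, -0.069, 0.069]
force: [0.8, 1.2, 0.4]
gripper_width: 0.06
```

```bash
python3 - <<'E'
from h import *
im,d=snap('scene','s1')
a=cv2.resize(im[150:350,220:480],None,fx=3,fy=3,interpolation=cv2.INTER_CUBIC)
cv2.imwrite('pics/s1c.png',a[:,:,::-1])
print(proj('scene',S(57,0,106)),proj('scene',S(57,0,150)))
plan(S(57,0,88),4.9)
E
```

```text
(np.float64(325.67604122900536), np.float64(237.78576827187442)) (np.float64(327.4764705843803), np.float64(228.0409734695155))
shift [-0.03  6.27 -0.02] turn [0.1 0.1 0. ] t 2.15 j7 1.3 F [-0.1  0.3  0.1] w 0.0598
```

View pics/s1c.png

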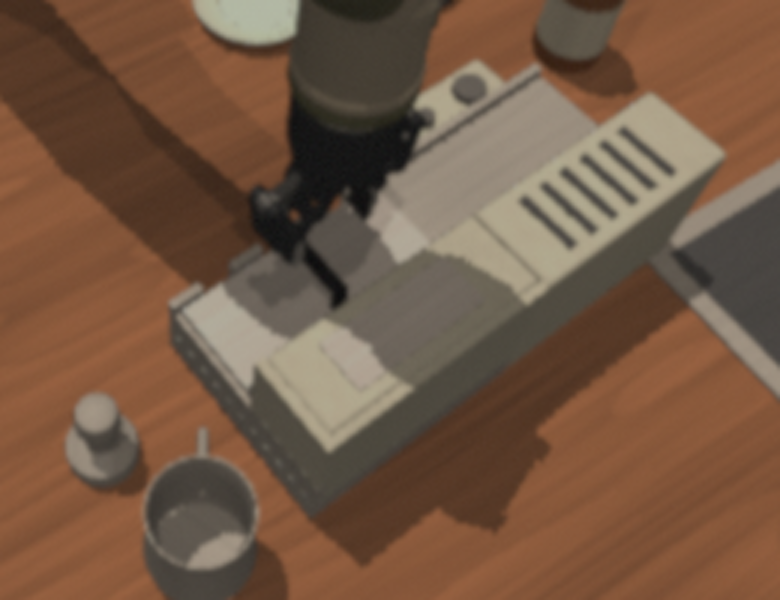

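The crop shows the fingers straddling the black hatch bar, at crop (325,272), which is about 1–3 px from the prediction. Now descend and grip.

Call:
apply_moves:
  motion:
    - [[0, 2, 0], [0, 0, 0], -0.4]
    - [[0, 4, 0], [0, 0, 0], -0.4]
    - [[0, 5.5, 0], [0, 0, 0], -0.4]
    - [[0, 6.2, 0], [0, 0, 0], -0.4]
    - [[0, 6.2, 0], [0, 0, 0], 1]
    - [[0, 6.2, 0], [0, 0, 0], 1]
    - [[0, 6.2, 0], [0, 0, 0], 1]
    - [[0, 6.2, 0], [0, 0, 0], 1]
  force: 70

```text
time: 3.15
position: [0.6228, 0.1071, 0.0894]
tcp_rot: [-1.571, -0.07, 0.067]
force: [-1.6, -0.8, 5.2]
gripper_width: 0.0107
```

Call:
apply_moves:
  motion:
    - [[0, 0, 0], [0, 0, 0], 1]
    - [[0, 0, 0], [0, 0, 0], 1]
    - [[0, -0.5, 0], [0, 0, 0], 1]
    - [[0, -1, 0], [0, 0, 0], 1]
    - [[0, -1.5, 0], [0, 0, 0], 1]
    - [[0, -1.7, 0], [0, 0, 0], 1]
    - [[0, -1.7, 0.5], [0, 0, 0], 1]
    - [[0, -1.7, 1.5], [0, 0, 0], 1]

```text
time: 4.15
position: [0.6214, 0.1219, 0.1063]
tcp_rot: [-1.571, -0.069, 0.067]
force: [1.2, 0.5, -4.5]
gripper_width: 0.0107
```

Call:
apply_moves:
  motion:
    - [[0, 0, 3], [0, 0, 0], 1]
    - [[0, 0, 6], [0, 0, 0], 1]
    - [[0, 0, 9], [0, 0, 0], 1]
    - [[0, 0, 12], [0, 0, 0], 1]
    - [[0, 0, 15], [0, 0, 0], 1]
    - [[0, 0, 17], [0, 0, 0], 1]
    - [[0, 0, 17.4], [0, 0, 0], 1]
    - [[0, 0, 17.4], [0, 0, 0], 1]

```text
time: 5.15
position: [0.6062, 0.295, 0.106]
tcp_rot: [-1.571, -0.069, 0.067]
force: [0.5, 0.9, -5.0]
gripper_width: 0.0109
```

Call:
apply_moves:
  motion:
    - [[0, 0.3, 0], [0, 0, 0], 1]
    - [[0, 0.6, 0], [0, 0, 0], 1]
    - [[0, 0.8, 0], [0, 0, 0], 1]
    - [[0, 0.8, 0], [0, 0, 0], -0.4]
    - [[0, 0.8, 0], [0, 0, 0], -0.4]
    - [[0, 0.8, 0], [0, 0, 0], -0.4]
    - [[0, -2, 0], [0, 0, 0], -0.4]
    - [[0, -6, 0], [0, 0, 0], -0.4]

```text
time: 6.15
position: [0.6055, 0.2949, 0.1658]
tcp_rot: [-1.572, -0.067, 0.069]
force: [1.7, -0.4, 0.5]
gripper_width: 0.0598
```

```bash
python3 - <<'E'
from h import *
print(inS(robot.state()['position']))
plan(C(-47,2,200),-25)
E
```

```text
[ 56.4 188.8 165.8]
shift [-18.94  -3.25 -56.42] turn [ 0.2 30.  -0. ] t 6.15 j7 1.05 F [ 1.7 -0.4  0.5] w 0.0598
```

Call:
apply_moves:
  motion:
    - [[-1, -3, -3], [0, 0, 0], -0.4]
    - [[-3, -4, -9], [0, 4, 0], -0.4]
    - [[-5, -4, -15], [0, 8, 0], -0.4]
    - [[-7, -4, -21], [0, 12, 0], -0.4]
    - [[-9, -4, -27], [0, 16, 0], -0.4]
    - [[-11, -4, -33], [0, 20, 0], -0.4]
    - [[-13, -4, -39], [0, 24, 0], -0.4]
    - [[-15, -4, -45], [0, 28, 0], -0.4]

```text
time: 7.15
position: [0.496, -0.1622, 0.2076]
tcp_rot: [-1.55, 0.317, -0.318]
force: [1.7, -0.4, 0.1]
gripper_width: 0.0601
```

```bash
python3 - <<'E'
from h import *
im,d=snap('top','t2'); im2,_=snap('scene','s2')
a=cv2.resize(im[110:260,145:455],None,fx=2.5,fy=2.5,interpolation=cv2.INTER_CUBIC)
b=cv2.resize(im2[250:400,80:300],None,fx=2.5,fy=2.5,interpolation=cv2.INTER_CUBIC)
b=cv2.copyMakeBorder(b,0,0,0,a.shape[1]-b.shape[1],cv2.BORDER_CONSTANT)
cv2.imwrite('pics/t2c.png',np.vstack([a,b])[:590,:,::-1])
plan(C(-47,2,120),-25)
E
```

```text
shift [  2.05   8.83 -11.71] turn [0.3 1.3 0.1] t 7.25 j7 1.4 F [ 0.1  0.8 -0.1] w 0.0594
```

View pics/t2c.png

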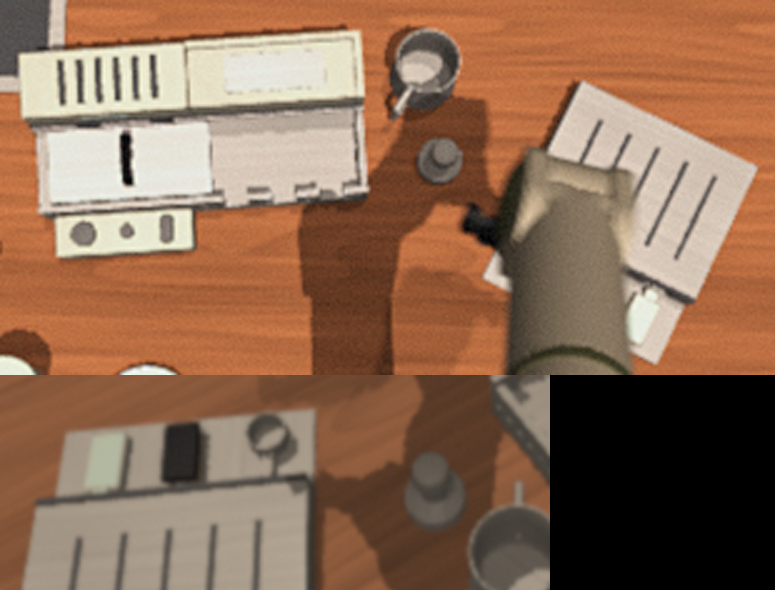

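The hatch lies on the deck, the chamber is open, and the heads are where they were. Scene-view pixels: brush (152,281), spatula (123,284), scoop (187,274).

```bash
python3 - <<'E'
from h import *
for k,u,v,z in [('b',152.4,280.8,.028),('s',122.8,284,.018),('c',187.2,274,.032)]: print(k,inC(ray('scene',u,v,z)))
E
```

```text
b [-42.    2.2  28. ]
s [-46.2 -71.8  18. ]
c [-48.7  85.9  32. ]
```

Call:
apply_moves:
  motion:
    - [[0.5, 0, -3], [0, 1, 0], -0.4]
    - [[1, 0, -7], [0, 1, 0], -0.4]
    - [[1.7, 2, -11], [0, 1, 0], -0.4]
    - [[2, 4, -11.7], [0, 1.3, 0], -0.4]
    - [[2, 6, -11.7], [0, 1.3, 0], -0.4]
    - [[2, 8, -11.7], [0, 1.3, 0], -0.4]
    - [[2, 8.8, -11.7], [0, 1.3, 0], -0.4]
    - [[2, 8.8, -11.7], [0, 1.3, 0], -0.4]

```text
time: 8.25
position: [0.4654, -0.2828, 0.1202]
tcp_rot: [-1.549, 0.342, -0.342]
force: [0.2, 0.7, 0.8]
gripper_width: 0.06
```

```bash
python3 - <<'E'
from h import *
print(inC(robot.state()['position']))
plan(C(-49,1,8),-25)
im,d=snap('scene','s3')
b=cv2.resize(im[220:320,80:240],None,fx=4,fy=4,interpolation=cv2.INTER_CUBIC)
cv2.imwrite('pics/s3c.png',b[:,:,::-1])
E
```

```text
[-47.5   2.4 120.2]
shift [-0.16 11.22 -0.08] turn [0.3 0.  0. ] t 8.25 j7 1.62 F [0.2 0.7 0.8] w 0.06
```

View pics/s3c.png

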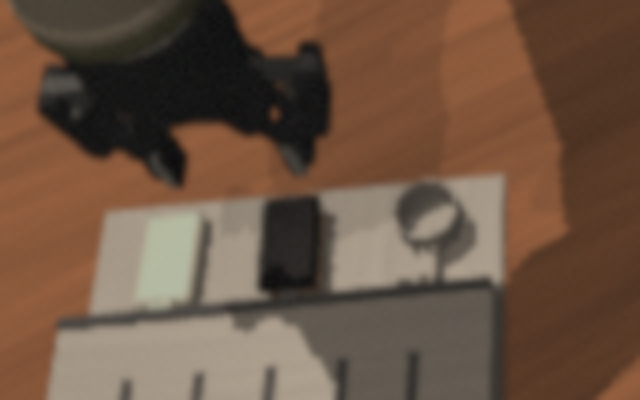

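Call:
apply_moves:
  motion:
    - [[-0.1, 3, 0], [0, 0, 0], -0.4]
    - [[-0.2, 6, -0.1], [0, 0, 0], -0.4]
    - [[-0.2, 9, -0.1], [0, 0, 0], -0.4]
    - [[-0.2, 11, -0.1], [0, 0, 0], -0.4]
    - [[-0.2, 11.2, -0.1], [0, 0, 0], 1]
    - [[-0.2, 11.2, -0.1], [0, 0, 0], 1]
    - [[-0.2, 11.2, -0.1], [0, 0, 0], 1]
    - [[-0.2, 11.2, -0.1], [0, 0, 0], 1]
  force: 50

```text
time: 9.3
position: [0.4636, -0.2839, 0.0095]
tcp_rot: [-1.55, 0.341, -0.343]
force: [0.0, -0.3, -1.6]
gripper_width: 0.0325
```

Call:
apply_moves:
  motion:
    - [[0, 0, 0], [0, 0, 0], 1]
    - [[0, -0.1, 0], [0, 0, 0], 1]
    - [[-2, -0.2, 0], [0, 0, 0], 1]
    - [[-4, -0.2, 0], [0, 0, 0], 1]
    - [[-6, -0.2, 0], [0, 0, 0], 1]
    - [[-8, -0.2, 0], [0, 0, 0], 1]
    - [[-10, -0.2, 0], [0, 0, 0], 1]
    - [[-10.8, -0.2, 0], [0, 0, 0], 1]

```text
time: 10.3
position: [0.3748, -0.2452, 0.0118]
tcp_rot: [-1.553, 0.353, -0.333]
force: [-0.1, -0.4, -1.0]
gripper_width: 0.033
```

```bash
python3 - <<'E'
from h import *
print(inC(robot.state()['position']))
plan(C(-49,1,8),-25)
im,d=snap('scene','s4')
b=cv2.resize(im[190:320,80:240],None,fx=4,fy=4,interpolation=cv2.INTER_CUBIC)
cv2.imwrite('pics/s4c.png',b[:,:,::-1])
E
```

```text
[-145.5   -1.7   11.8]
shift [9.65 0.28 0.27] turn [ 0.7 -0.  -0.6] t 10.3 j7 0.97 F [-0.1 -0.4 -1. ] w 0.033
```

View pics/s4c.png

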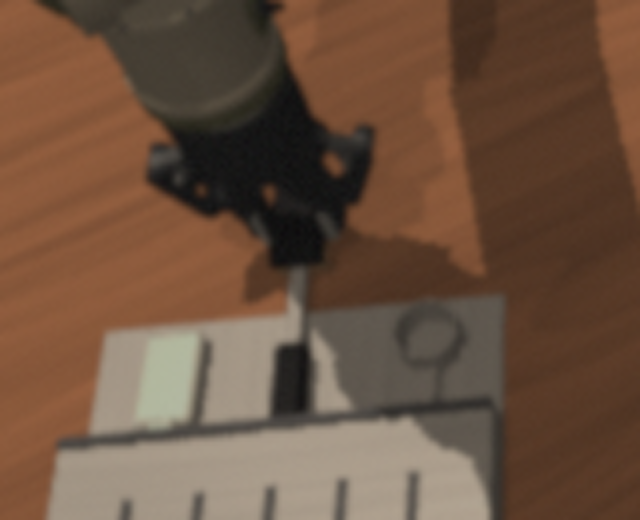

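Call:
apply_moves:
  motion:
    - [[0, 0.2, 0], [0, 0, 0], -0.2]
    - [[0, 0.2, 0], [0, 0, 0], -0.2]
    - [[0, 0.1, 0], [0.5, 0, -0.6], -0.2]
    - [[2, 0.1, 0.1], [0.7, 0, -0.6], -0.2]
    - [[5, 0.1, 0.1], [0.7, 0, -0.6], -0.2]
    - [[8, 0.1, 0.2], [0.7, 0, -0.6], -0.2]
    - [[11, 0.2, 0.2], [0.7, 0, -0.6], -0.2]
    - [[11, 0.2, 0.2], [0.7, 0, -0.6], -0.2]

```text
time: 11.35
position: [0.4761, -0.2905, 0.0085]
tcp_rot: [-1.543, 0.342, -0.344]
force: [-0.3, 0.3, -0.7]
gripper_width: 0.0514
```

Call:
apply_moves:
  motion:
    - [[0, 0.1, 0], [0, 0, 0], 1]
    - [[0, 0.1, 0], [0, 0, 0], 1]
    - [[0, 0.1, 0], [0, 0, 0], 1]
    - [[0, 0.1, 0], [0, 0, 0], 1]
    - [[0, 0.1, 0], [0, 0, 0], 1]
    - [[-2, 0, 0], [0, 0, 0], 1]
    - [[-4, 0, 0], [0, 0, 0], 1]
    - [[-6, 0, 0], [0, 0, 0], 1]

```text
time: 12.35
position: [0.4217, -0.2649, 0.0084]
tcp_rot: [-1.542, 0.342, -0.345]
force: [-0.0, 0.3, -2.1]
gripper_width: 0.0186
```

```bash
python3 - <<'E'
from h import *
print(inC(robot.state()['position']))
plan(C(-150,1,10),-25)
im,d=snap('scene','s5')
E
```

```text
[-94.6   0.2   8.4]
shift [-5.54 -0.17  0.08] turn [-0.1 -0.1  0.1] t 12.35 j7 0.78 F [-0.   0.3 -2.1] w 0.0186
```

Call:
apply_moves:
  motion:
    - [[-2, -0.1, 0], [0, 0, 0], 1]
    - [[-4, -0.1, 0], [0, 0, 0], 1]
    - [[-5.5, -0.1, 0], [0, 0, 0], 1]
    - [[-5.5, 0, 0], [0, 0, 0], 1]
    - [[-5.5, 0, 0], [0, 0, 0], -0.2]
    - [[-5.5, 0, 0], [0, 0, 0], -0.2]
    - [[-5.5, 0, 0], [0, 0, 0], -0.2]
    - [[-5.5, 0, 0], [0, 0, 0], -0.2]

```text
time: 13.4
position: [0.369, -0.2404, 0.0085]
tcp_rot: [-1.542, 0.344, -0.342]
force: [-0.0, 0.9, -0.2]
gripper_width: 0.0512
```

Call:
apply_moves:
  motion:
    - [[2, 0, 0], [0, 0, 0], -0.2]
    - [[4, 0, 0], [0, 0, 0], -0.2]
    - [[6, 0, 0], [0, 0, 0], -0.2]
    - [[6, 0, 0], [0, 0, 0], -0.2]
    - [[6, 0.1, 0], [0, 0, 0], 1]
    - [[6, 0.1, 0], [0, 0, 0], 1]
    - [[6, 0.1, 0], [0, 0, 0], 1]
    - [[6, 0.1, 0], [0, 0, 0], 1]

```text
time: 14.4
position: [0.4224, -0.2654, 0.0074]
tcp_rot: [-1.542, 0.345, -0.34]
force: [-4.4, 2.2, 4.6]
gripper_width: 0.0186
```

```bash
python3 - <<'E'
from h import *
print(inC(robot.state()['position']))
plan(C(-150,1,10),-25)
im,d=snap('scene','s6')
b=cv2.resize(im[170:320,80:260],None,fx=4,fy=4,interpolation=cv2.INTER_CUBIC)
cv2.imwrite('pics/s6c.png',b[:,:,::-1])
E
```

```text
[-93.8   0.    7.4]
shift [-5.62 -0.24  0.1 ] turn [-0.  -0.  -0.2] t 14.4 j7 0.68 F [-4.4  2.2  4.6] w 0.0186
```

View pics/s6c.png

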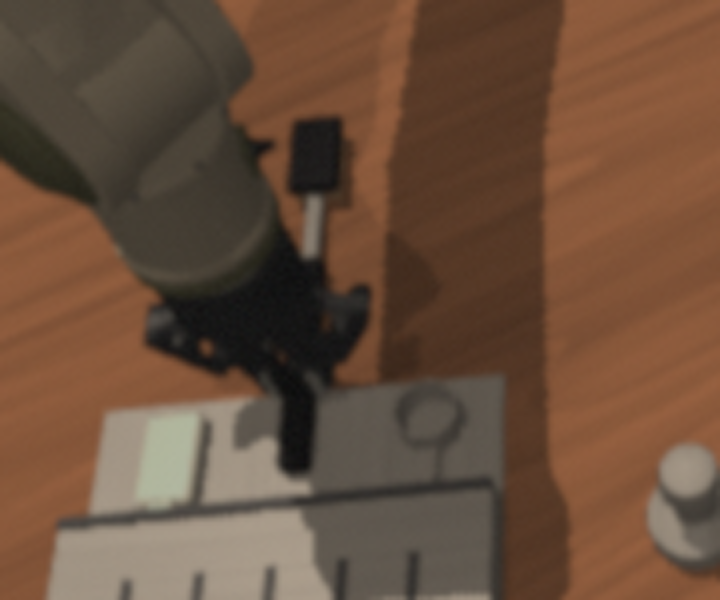

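```bash
python3 - <<'E'
from h import *
a=ray('scene',80+293/4,170+470/4,.016); b=ray('scene',80+316/4,170+157/4,.024)
print('end',inC(a),'head',inC(b), np.linalg.norm((a-b)[:2]))
plan(S(-105,60,180),-175.1)
E
```

```text
end [-29.8   1.8  16. ] head [-253.5    2.5   24. ] 0.22366248754148765
shift [-14.73 -17.2   39.31] turn [ 2.000e-01  1.501e+02 -1.000e-01] t 14.45 j7 0.68 F [-4.   2.7  5. ] w 0.0184
```

Call:
apply_moves:
  motion:
    - [[0, -2, 0], [0, 0, 0], 1]
    - [[0, -5, 0], [0, 0, 0], 1]
    - [[0, -8, 0], [0, 0, 0], 1]
    - [[0, -11, 0], [0, 0, 0], 1]
    - [[0, -14, 0], [0, 0, 0], 1]
    - [[0, -16, 0], [0, 0, 0], 1]
    - [[0, -17, 1], [0, 4, 0], 1]
    - [[0, -17, 3], [0, 10, 0], 1]

```text
time: 15.45
position: [0.4359, -0.2393, 0.1781]
tcp_rot: [-1.516, 0.483, -0.482]
force: [0.4, 0.1, -1.7]
gripper_width: 0.0189
```

```bash
python3 - <<'E'
from h import *
plan(S(-105,60,180),-175.1)
print(robot.state()['joints'].round(2),robot.state()['position'])
E
```

```text
shift [-21.07  -0.16  33.13] turn [ 1.000e-01  1.398e+02 -0.000e+00] t 15.45 j7 0.83 F [ 0.4  0.1 -1.7] w 0.0189
[ 0.88  0.48 -0.68  2.14  0.48  0.68  0.83] [ 0.43593089 -0.23929345  0.17812485]
```

Call:
apply_moves:
  motion:
    - [[-0.8, 0, 5.5], [0, 10, 0], 1]
    - [[-2.5, 0, 10.5], [0, 20, 0], 1]
    - [[-4.5, 0, 15], [0, 30, 0], 1]
    - [[-7, 0, 19], [0, 40, 0], 1]
    - [[-9.5, 0, 23], [0, 50, 0], 1]
    - [[-12, 0, 26], [0, 60, 0], 1]
    - [[-14.5, 0, 29], [0, 70, 0], 1]
    - [[-16.5, 0, 31], [0, 80, 0], 1]

```text
time: 16.45
position: [0.4806, 0.1111, 0.1783]
tcp_rot: [-0.963, 1.531, -1.529]
force: [-0.5, -0.0, -1.7]
gripper_width: 0.0188
```

```bash
python3 - <<'E'
from h import *
plan(S(-100,60,160),-175.1)
print(robot.state()['joints'].round(2),robot.state()['position'])
E
```

```text
shift [-2.93  1.84 -3.62] turn [ 0.1 59.5 -0.1] t 16.45 j7 -1.0 F [-0.5 -0.  -1.7] w 0.0188
[-0.14  0.41 -0.28  2.16  0.2   0.59 -1.  ] [0.48062096 0.1111303  0.17832689]
```

Call:
apply_moves:
  motion:
    - [[-0.5, 0, -0.6], [0, 10, 0], 1]
    - [[-1, 0, -1.2], [0, 20, 0], 1]
    - [[-1.5, 0, -1.8], [0, 30, 0], 1]
    - [[-2, 0, -2.4], [0, 40, 0], 1]
    - [[-2.5, 0.5, -3], [0, 50, 0], 1]
    - [[-2.9, 1, -3.6], [0, 59.5, 0], 1]
    - [[-2.9, 1.4, -3.6], [0, 59.5, 0], 1]
    - [[-2.9, 1.8, -3.6], [0, 59.5, 0], 1]

```text
time: 17.45
position: [0.4608, 0.1528, 0.1601]
tcp_rot: [-0.097, 2.177, -2.174]
force: [0.4, -0.6, -0.9]
gripper_width: 0.0186
```

```bash
python3 - <<'E'
from h import *
plan(S(-102,60,70),-175.1)
im,d=snap('scene','s7'); im2,d2=snap('top','t7')
a=cv2.resize(im[150:330,250:470],None,fx=3,fy=3,interpolation=cv2.INTER_CUBIC)
cv2.imwrite('pics/s7c.png',a[:,:,::-1])
for y in (60,0): print([np.round(proj('scene',S(x,y,z)),0) for x,y,z in [(0,y,82),(100,y,82)]])
E
```

```text
shift [ 0.22  9.01 -0.03] turn [ 0.1  0.2 -0. ] t 17.45 j7 -1.9 F [ 0.4 -0.6 -0.9] w 0.0186
[array([329., 214.]), array([356., 242.])]
[array([310., 226.]), array([337., 256.])]
```

View pics/s7c.png

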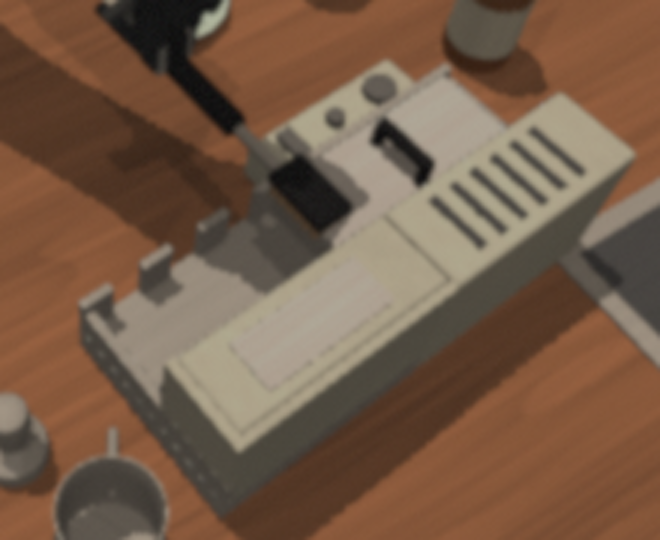

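```bash
python3 - <<'E'
from h import *
s=robot.state()['position']; print(inS(s))
for z in (.17,.179): print(inS(ray('scene',250+312/3,150+193/3,z)))
# dark mask block in top
im,d=load('top'+'7'[:0]+'0') if 0 else (np.load('pics/t7.npz')['im'],np.load('pics/t7.npz')['d'])
P=cloud('top',d); Q=(P-SO)@R.from_euler('z',YS).as_matrix()*1000
m=(im.max(2)<75)&(Q[...,2]>150)&(Q[...,2]<200)&(Q[...,0]>10)&(Q[...,0]<110)&(Q[...,1]>0)&(Q[...,1]<120)
v,u=np.nonzero(m); print(m.sum(), np.percentile(Q[m],[5,50,95],axis=0).round(0) if m.any() else 0)
if m.any():
    print(inS(ray('top',u.mean(),v.mean(),.179)))
E
```

```text
[-100.    59.2  160. ]
[ 72.7  61.3 170. ]
[ 76.3  56.2 179. ]
222 [[ 42.  46. 171.]
 [ 68.  60. 176.]
 [ 95.  74. 180.]]
[ 67.1  60.  179. ]
```

Call:
apply_moves:
  motion:
    - [[0.8, 1, 0], [0, 0, 0], 1]
    - [[0.8, 3, -0.1], [0, 0, 0], 1]
    - [[0.8, 5, -0.1], [0, 0, 0], 1]
    - [[0.8, 7, -0.1], [0, 0, 0], 1]
    - [[0.8, 9, -0.1], [0, 0, 0], 1]
    - [[0.8, 10.5, -0.1], [0, 0, 0], 1]
    - [[0.8, 11.1, -0.1], [0, 0, 0], 1]
    - [[0.8, 11.1, -0.1], [0, 0, 0], 1]

```text
time: 18.55
position: [0.4524, 0.1527, 0.0487]
tcp_rot: [-0.097, 2.178, -2.176]
force: [0.0, 0.2, -1.1]
gripper_width: 0.0189
```

```bash
python3 - <<'E'
from h import *
print(inS(robot.state()['position'])); plan(S(-35,60,47),-175.1)
E
```

```text
[-108.3   60.2   48.7]
shift [-7.33  0.17  0.04] turn [0.1 0.1 0.1] t 18.55 j7 -1.9 F [ 0.   0.2 -1.1] w 0.0189
```

Call:
apply_moves:
  motion:
    - [[-1, 0.1, 0], [0, 0, 0], 1]
    - [[-2, 0.1, 0], [0, 0, 0], 1]
    - [[-3, 0.1, 0], [0, 0, 0], 1]
    - [[-4, 0.1, 0], [0, 0, 0], 1]
    - [[-5, 0.1, 0], [0, 0, 0], 1]
    - [[-6, 0.1, 0], [0, 0, 0], 1]
    - [[-7.3, 0.1, 0], [0, 0, 0], 1]
    - [[-7.3, 0.1, 0], [0, 0, 0], 1]

```text
time: 19.55
position: [0.5264, 0.1593, 0.0476]
tcp_rot: [-0.095, 2.178, -2.175]
force: [-0.1, -0.2, -0.5]
gripper_width: 0.0189
```

```bash
python3 - <<'E'
from h import *
print(inS(robot.state()['position'])); plan(S(-35,60,44),-175.1)
E
```

```text
[-34.   60.4  47.6]
shift [0.1  0.36 0.04] turn [ 0.1  0.1 -0. ] t 19.55 j7 -1.87 F [-0.1 -0.2 -0.5] w 0.0189
```

Call:
apply_moves:
  motion:
    - [[0, 0.2, 0], [0, 0, 0], 1]
    - [[0, 0.3, 0], [0, 0, 0], 0.1]
    - [[0, 0.3, 0], [0, 0, 0], 0.1]
    - [[0, 0.3, 0], [0, 0, 0], 0.1]
    - [[0, -2, 0], [0, 0, 0], 0.1]
    - [[0, -6, 0], [0, 0, 0], 0.1]
    - [[0, -11, 0], [0, 0, 0], 0.1]
    - [[0, -15, 0], [0, 0, 0], 0.1]

```text
time: 20.55
position: [0.5264, 0.1591, 0.1996]
tcp_rot: [-0.094, 2.178, -2.174]
force: [-0.3, -0.0, 0.3]
gripper_width: 0.0383
```

```bash
python3 - <<'E'
from h import *
plan(C(-100,-20,150),-25)
im,d=snap('scene','s8'); im2,d2=snap('top','t8')
a=cv2.resize(im[150:400,60:470],None,fx=1.9,fy=1.9,interpolation=cv2.INTER_CUBIC)
cv2.imwrite('pics/s8c.png',a[:,:,::-1])
E
```

```text
shift [15.61  4.88 42.82] turn [-1.0e-01 -1.5e+02 -1.0e-01] t 20.55 j7 -1.87 F [-0.3 -0.   0.3] w 0.0383
```

View pics/s8c.png

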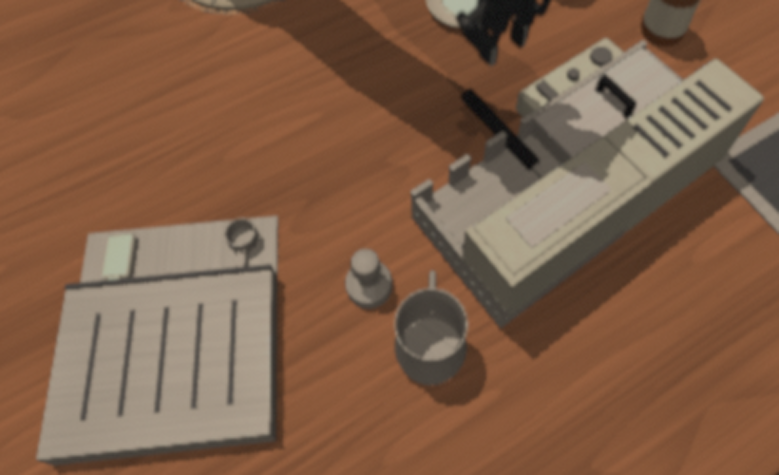

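```bash
python3 - <<'E'
from h import *
print('brush end',inS(ray('scene',306.3,199,.054)),'front',inS(ray('scene',339.5,235.3,.054)))
im,d=load('t8')
m=((im[...,1].astype(int)>190)&(im[...,2]>180)); m[:, :330]=0;m[:,460:]=0;m[:215]=0;m[260:]=0
n,l,st,c=cv2.connectedComponentsWithStats(m.astype(np.uint8)); i=1+st[1:,4].argmax(); print(st[i],inC(ray('top',*c[i],.018)))
v,u=np.nonzero(l==i); pts=np.array([inC(ray('top',a,b,.018))[:2] for a,b in zip(u,v)]); print(cv2.minAreaRect(pts.astype(np.float32)))
plan(C(-48,-72,150),-25)
E
```

```text
brush end [-84.9  57.3  54. ] front [51.9 55.3 54. ]
[339 215  72  39 410] [-70.4  14.7  18. ]
((-55.06114196777344, 3.6452255249023438), (238.88522338867188, 64.80607604980469), 89.60209655761719)
shift [13.92  4.93 49.97] turn [  -0.5 -150.    -0.4] t 20.65 j7 -1.87 F [ 0.4  0.1 -0.5] w 0.0387
```

Call:
apply_moves:
  motion:
    - [[1, 0, 3], [0, -10, 0], 0.1]
    - [[2, 0, 6], [0, -20, 0], 0.1]
    - [[3, 0, 9], [0, -30, 0], 0.1]
    - [[5, 0, 13], [0, -40, 0], 0.1]
    - [[7, 0, 18], [0, -50, 0], 0.1]
    - [[9, 0, 23], [0, -60, 0], -0.3]
    - [[11, 0, 28], [0, -70, 0], -0.3]
    - [[12, 0, 33], [0, -80, 0], -0.3]

```text
time: 21.65
position: [0.436, -0.1809, 0.1996]
tcp_rot: [-1.162, 1.267, -1.268]
force: [0.3, -0.0, 0.7]
gripper_width: 0.0556
```

```bash
python3 - <<'E'
from h import *
plan(C(-48,-72,150),-25)
print(robot.state()['joints'].round(2),robot.state()['position'])
E
```

```text
shift [16.9   4.88  1.09] turn [ -0.4 -69.7  -0. ] t 21.65 j7 -0.04 F [ 0.3 -0.   0.7] w 0.0556
[ 0.56  0.37 -0.37  2.18  0.21  0.62 -0.04] [ 0.43604033 -0.18093771  0.19955867]
```

Call:
apply_moves:
  motion:
    - [[2, 0.5, 0.1], [0, -10, 0], -0.3]
    - [[4, 1, 0.2], [0, -20, 0], -0.3]
    - [[7, 2, 0.4], [0, -30, 0], -0.3]
    - [[10, 3, 0.6], [0, -40, 0], -0.3]
    - [[13, 4, 0.8], [0, -50, 0], -0.3]
    - [[15, 5, 1], [0, -60, 0], -0.3]
    - [[17, 6, 1.1], [-0.4, -69.7, 0], -0.3]
    - [[17, 6, 1.1], [-0.4, -69.7, 0], -0.3]

```text
time: 22.65
position: [0.4325, -0.3518, 0.1374]
tcp_rot: [-1.541, 0.346, -0.343]
force: [-0.1, 0.5, -0.9]
gripper_width: 0.0557
```

```bash
python3 - <<'E'
from h import *
im,d=snap('scene','s9')
m=(im[...,1].astype(int)-im[...,0]>4)&(im[...,1]>120); m[:255]=0;m[310:]=0;m[:,:100]=0;m[:,145:]=0
n,l,st,c=cv2.connectedComponentsWithStats(m.astype(np.uint8)); i=1+st[1:,4].argmax(); print(st[i],c[i],inC(ray('scene',*c[i],.018)))
v,u=np.nonzero(l==i); pts=np.array([inC(ray('scene',a,b,.018))[:2] for a,b in zip(u,v)]); print(cv2.minAreaRect(pts.astype(np.float32)))
print(robot.state()['position'], inC(robot.state()['position']))
plan(C(-48,-73,8),-25)
E
```

```text
[116 281  10  12  91] [120.98901099 286.94505495] [-38.9 -75.2  18. ]
((-40.13059997558594, -74.84209442138672), (22.1838436126709, 28.48890495300293), 84.4006576538086)
[ 0.432935   -0.35068554  0.1380763 ] [-48.2 -72.8 138.1]
shift [ 0.04 13.01 -0.05] turn [-0.1 -0.2 -0.1] t 22.7 j7 1.15 F [ 0.5 -0.1 -0.3] w 0.0558
```

Call:
apply_moves:
  motion:
    - [[0, 3, -0.1], [0, 0, 0], -0.3]
    - [[0, 6, -0.1], [0, 0, 0], -0.3]
    - [[0, 9, -0.1], [0, 0, 0], -0.3]
    - [[0, 12, -0.1], [0, 0, 0], -0.3]
    - [[0, 13.1, -0.1], [0, 0, 0], -0.3]
    - [[0, 13.1, -0.1], [0, 0, 0], 1]
    - [[0, 13.1, -0.1], [0, 0, 0], 1]
    - [[0, 13.1, -0.1], [0, 0, 0], 1]

```text
time: 23.7
position: [0.4329, -0.3515, 0.008]
tcp_rot: [-1.541, 0.345, -0.346]
force: [-0.0, -0.5, -0.2]
gripper_width: 0.0343
```

Call:
apply_moves:
  motion:
    - [[0, 0, 0], [0, 0, 0], 1]
    - [[-1, -0.1, 0], [0, 0, 0], 1]
    - [[-3, -0.1, 0], [0, 0, 0], 1]
    - [[-5, -0.1, 0], [0, 0, 0], 1]
    - [[-7, -0.1, 0], [0, 0, 0], 1]
    - [[-9, -0.1, 0], [0, 0, 0], 1]
    - [[-11, -0.1, 0], [0, 0, 0], 1]
    - [[-12, -0.1, 0], [0, 0, 0], 1]

```text
time: 24.7
position: [0.3226, -0.2994, 0.0094]
tcp_rot: [-1.54, 0.347, -0.346]
force: [0.5, 0.7, -0.8]
gripper_width: 0.0347
```

```bash
python3 - <<'E'
from h import *
print(inC(robot.state()['position']))
plan(C(-168,-74,8),-25)
im,d=snap('scene','s10')
b=cv2.resize(im[190:320,60:220],None,fx=4,fy=4,interpolation=cv2.INTER_CUBIC)
cv2.imwrite('pics/s10c.png',b[:,:,::-1])
E
```

```text
[-169.9  -72.9    9.4]
shift [ 0.19  0.14 -0.11] turn [-0.1 -0.3 -0.1] t 24.7 j7 0.7 F [ 0.5  0.7 -0.8] w 0.0347
```

View pics/s10c.png

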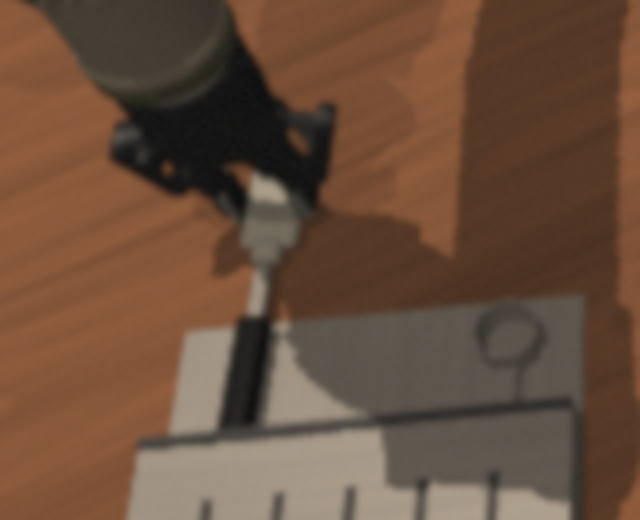

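Call:
apply_moves:
  motion:
    - [[0, 0.1, 0], [0, 0, 0], -0.2]
    - [[0, 0.1, 0], [0, 0, 0], -0.2]
    - [[0, 0.1, 0], [0, 0, 0], -0.2]
    - [[3, 0.1, 0], [0, 0, 0], -0.2]
    - [[6, 0.1, 0], [0, 0, 0], -0.2]
    - [[9, 0.1, 0], [0, 0, 0], -0.2]
    - [[12, 0.1, -0.1], [0, 0, 0], -0.2]
    - [[13.5, 0.1, -0.1], [0, 0, 0], -0.2]

```text
time: 25.75
position: [0.4446, -0.3582, 0.008]
tcp_rot: [-1.54, 0.347, -0.346]
force: [-0.4, 0.1, 0.8]
gripper_width: 0.0514
```

Call:
apply_moves:
  motion:
    - [[0, 0, 0], [0, 0, 0], 1]
    - [[0, 0, 0], [0, 0, 0], 1]
    - [[0, 0, 0], [0, 0, 0], 1]
    - [[0, 0, 0], [0, 0, 0], 1]
    - [[-2, 0, 0], [0, 0, 0], 1]
    - [[-4, 0, 0], [0, 0, 0], 1]
    - [[-6, 0, 0], [0, 0, 0], 1]
    - [[-8, 0, 0], [0, 0, 0], 1]

```text
time: 26.75
position: [0.3714, -0.3235, 0.0082]
tcp_rot: [-1.539, 0.348, -0.346]
force: [0.1, 0.4, -1.9]
gripper_width: 0.0187
```

```bash
python3 - <<'E'
from h import *
print(inC(robot.state()['position']))
plan(C(-145,-74,8),-25)
im,d=snap('scene','s11')
E
```

```text
[-115.5  -74.1    8.2]
shift [-2.95  0.02 -0.01] turn [-0.2 -0.4 -0.1] t 26.75 j7 0.78 F [ 0.1  0.4 -1.9] w 0.0187
```

Call:
apply_moves:
  motion:
    - [[-1.5, 0, 0], [0, 0, 0], 1]
    - [[-3, 0, 0], [0, 0, 0], 1]
    - [[-3, 0, 0], [0, 0, 0], -0.2]
    - [[-3, 0, 0], [0, 0, 0], -0.2]
    - [[-3, 0, 0], [0, 0, 0], -0.2]
    - [[-1.5, 0, 0], [0, 0, 0], -0.2]
    - [[0.4, 0, 0], [0, 0, 0], -0.2]
    - [[0.4, 0, 0], [0, 0, 0], -0.2]

```text
time: 27.8
position: [0.3735, -0.3245, 0.0081]
tcp_rot: [-1.539, 0.349, -0.346]
force: [-1.0, -0.5, -0.0]
gripper_width: 0.0514
```

Call:
apply_moves:
  motion:
    - [[0, 0, 0], [0, 0, 0], 1]
    - [[0, 0, 0], [0, 0, 0], 1]
    - [[0, 0, 0], [0, 0, 0], 1]
    - [[0, 0, 0], [0, 0, 0], 1]
    - [[0, -3, 0], [0, 0, 0], 1]
    - [[0, -7, 0], [0, 0, 0], 1]
    - [[0, -11, 0], [0, 0, 0], 1]
    - [[0, -15, 0], [0, 0, 0], 1]

```text
time: 28.8
position: [0.3735, -0.325, 0.1592]
tcp_rot: [-1.538, 0.349, -0.346]
force: [-0.6, 0.0, -1.2]
gripper_width: 0.0185
```

```bash
python3 - <<'E'
from h import *
print(inC(robot.state()['position']), robot.state()['joints'].round(2))
plan(S(-105,0,180),-175.1)
im,d=snap('scene','s12')
E
```

```text
[-113.   -74.6  159.2] [ 1.13  0.53 -0.74  2.15  0.57  0.67  1.12]
shift [-10.05  -1.89  41.51] turn [  0.2 149.7  -0.4] t 28.8 j7 1.12 F [-0.6  0.  -1.2] w 0.0185
```

Call:
apply_moves:
  motion:
    - [[0, -1, 5], [0, 10, 0], 1]
    - [[0, -2, 11], [0, 20, 0], 1]
    - [[-0.5, -2, 16], [0, 30, 0], 1]
    - [[-2, -2, 21], [0, 40, 0], 1]
    - [[-3, -2, 26], [0, 50, 0], 1]
    - [[-5, -2, 31], [0, 60, 0], 1]
    - [[-7, -2, 36], [0, 70, 0], 1]
    - [[-9, -2, 40], [0, 80, 0], 1]

```text
time: 29.85
position: [0.4652, 0.0765, 0.1838]
tcp_rot: [-1.064, 1.406, -1.407]
force: [0.0, -0.7, -1.1]
gripper_width: 0.0188
```

```bash
python3 - <<'E'
from h import *
plan(S(-108,0,160),-175.1)
print(robot.state()['joints'].round(2),robot.state()['position'])
E
```

```text
shift [-1.36  2.38 -1.16] turn [-0.  69.5 -0.2] t 29.85 j7 -0.84 F [ 0.  -0.7 -1.1] w 0.0188
[ 0.    0.39 -0.38  2.2   0.26  0.59 -0.84] [0.46522203 0.07652003 0.18378394]
```

Call:
apply_moves:
  motion:
    - [[-0.2, 0, -0.2], [0, 10, 0], 1]
    - [[-0.4, 0, -0.4], [0, 20, 0], 1]
    - [[-0.6, 0, -0.6], [0, 30, 0], 1]
    - [[-0.8, 0, -0.8], [0, 40, 0], 1]
    - [[-1, 0.5, -1], [0, 50, 0], 1]
    - [[-1.2, 1, -1.1], [0, 60, 0], 1]
    - [[-1.4, 2, -1.2], [0, 69.5, -0.2], 1]
    - [[-1.4, 2.4, -1.2], [0, 69.5, -0.2], 1]

```text
time: 30.85
position: [0.4571, 0.0935, 0.1592]
tcp_rot: [-0.095, 2.176, -2.179]
force: [-0.6, 0.2, -1.4]
gripper_width: 0.0186
```

```bash
python3 - <<'E'
from h import *
s=robot.state()['position']; print(inS(s)); plan(S(-108,0,48),-175.1)
im,d=snap('top','t13'); im2,_=snap('scene','s13')
P=cloud('top',d); Q=(P-SO)@R.from_euler('z',YS).as_matrix()*1000
m=(Q[...,2]>135)&(Q[...,2]<190)&(Q[...,0]>-20)&(Q[...,0]<102)&(Q[...,1]>-50)&(Q[...,1]<50)
print(m.sum(), np.percentile(Q[m],[2,5,50,95,98],axis=0).round(0))
m&=(Q[...,0]>20); v,u=np.nonzero(m); print(inS(ray('top',u.mean(),v.mean(),.166)))
a=cv2.resize(im2[150:330,250:470],None,fx=3,fy=3,interpolation=cv2.INTER_CUBIC)
cv2.imwrite('pics/s13c.png',a[:,:,::-1])
E
```

```text
[-108.6    0.8  159.2]
shift [-0.07 11.12  0.07] turn [-0.1  0.1  0. ] t 30.85 j7 -1.83 F [-0.6  0.2 -1.4] w 0.0186
313 [[-13. -16. 153.]
 [ -4. -14. 155.]
 [ 56.   1. 161.]
 [ 91.  16. 167.]
 [ 93.  18. 168.]]
[ 60.    0.6 166. ]
```

View pics/s13c.png

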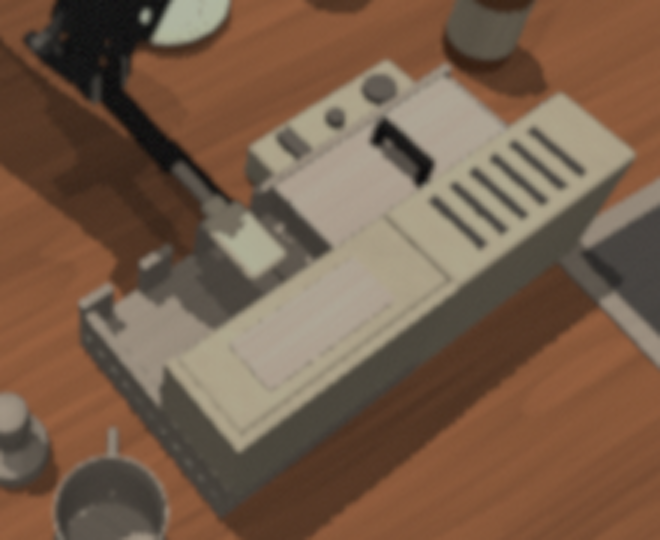

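Call:
apply_moves:
  motion:
    - [[0, 2, 0.1], [0, 0, 0], 1]
    - [[0, 4, 0.1], [0, 0, 0], 1]
    - [[0, 6, 0.1], [0, 0, 0], 1]
    - [[0, 8, 0.1], [0, 0, 0], 1]
    - [[0, 10, 0.1], [0, 0, 0], 1]
    - [[0, 10.9, 0.1], [0, 0, 0], 1]
    - [[0, 11, 0.1], [0, 0, 0], 1]
    - [[0, 11, 0.1], [0, 0, 0], 1]

```text
time: 31.95
position: [0.4575, 0.0922, 0.0498]
tcp_rot: [-0.097, 2.175, -2.176]
force: [0.2, -0.1, -1.4]
gripper_width: 0.0183
```

Call:
apply_moves:
  motion:
    - [[-1, 0, 0], [0, 0, 0], 1]
    - [[-2, 0, 0], [0, 0, 0], 1]
    - [[-3, 0, 0], [0, 0, 0], 1]
    - [[-4, 0, 0], [0, 0, 0], 1]
    - [[-5, 0, 0], [0, 0, 0], 1]
    - [[-6, 0, 0], [0, 0, 0], 1]
    - [[-7.2, 0, 0], [0, 0, 0], 1]
    - [[-7.2, 0, 0], [0, 0, 0], 1]

```text
time: 32.95
position: [0.5303, 0.0988, 0.0498]
tcp_rot: [-0.096, 2.175, -2.176]
force: [0.4, -0.8, -1.1]
gripper_width: 0.0186
```

```bash
python3 - <<'E'
from h import *
print(inS(robot.state()['position'])); plan(S(-36,0,44),-175.1)
E
```

```text
[-35.3  -0.2  49.8]
shift [ 0.08  0.58 -0.02] turn [-0.   0.2 -0.1] t 32.95 j7 -1.82 F [ 0.4 -0.8 -1.1] w 0.0186
```

Call:
apply_moves:
  motion:
    - [[0, 0.3, 0], [0, 0, 0], 1]
    - [[0, 0.5, 0], [0, 0, 0], 1]
    - [[0, 0.5, 0], [0, 0, 0], 0.1]
    - [[0, 0.5, 0], [0, 0, 0], 0.1]
    - [[0, 0.5, 0], [0, 0, 0], 0.1]
    - [[0, -4, 0], [0, 0, 0], 0.1]
    - [[0, -10, 0], [0, 0, 0], 0.1]
    - [[0, -15, 0], [0, 0, 0], 0.1]

```text
time: 33.95
position: [0.5301, 0.0988, 0.2019]
tcp_rot: [-0.095, 2.175, -2.175]
force: [1.2, 1.1, -0.3]
gripper_width: 0.0385
```

```bash
python3 - <<'E'
from h import *
im,d=snap('scene','s14'); im2,d2=snap('top','t14')
a=cv2.resize(im[170:300,150:390],None,fx=3,fy=3,interpolation=cv2.INTER_CUBIC)
cv2.imwrite('pics/s14c.png',a[:,:,::-1])
plan(C(-50,86,150),-25)
E
```

```text
shift [ 6.15  5.4  30.12] turn [  -0.7 -149.9   -0.3] t 34.05 j7 -1.8 F [0.5 0.9 0.8] w 0.0389
```

View pics/s14c.png

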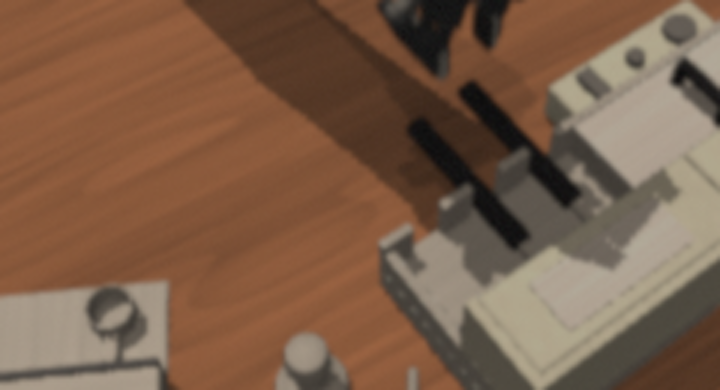

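```bash
python3 - <<'E'
from h import *
for p in [(322.7,251),(290,211.7),(340,236),(307,199.3)]: print(inS(ray('scene',*p,.054)))
print(inC(ray('scene',187.3,273.3,.032)))
E
```

```text
[61.2 -6.7 54. ]
[-78.1  -2.   54. ]
[54.2 55.  54. ]
[-83.   58.2  54. ]
[-50.6  86.1  32. ]
```

Call:
apply_moves:
  motion:
    - [[0.5, 0, 1], [0, -10, 0], 0.1]
    - [[1, 0, 3], [0, -20, 0], 0.1]
    - [[1.5, 0, 5], [0, -30, 0], 0.1]
    - [[2, 0, 7], [0, -40, 0], 0.1]
    - [[2.5, 0, 9], [0, -50, 0], 0.1]
    - [[3, 0, 12], [0, -60, 0], -0.4]
    - [[3.5, 0, 15], [0, -70, 0], -0.4]
    - [[4, 0, 18], [0, -80, 0], -0.4]

```text
time: 35.05
position: [0.5082, -0.0844, 0.2039]
tcp_rot: [-1.162, 1.262, -1.27]
force: [-0.1, 0.3, -0.5]
gripper_width: 0.0599
```

```bash
python3 - <<'E'
from h import *
plan(C(-52,86,140),-25)
print(robot.state()['joints'].round(2))
E
```

```text
shift [12.15  6.35 -0.25] turn [ -0.5 -69.6   0.2] t 35.05 j7 -0.31 F [-0.1  0.3 -0.5] w 0.0599
[ 0.37  0.41 -0.43  2.09  0.26  0.68 -0.31]
```

Call:
apply_moves:
  motion:
    - [[2, 0, 0], [0, -10, 0], -0.4]
    - [[4, 0, -0.1], [0, -20, 0], -0.4]
    - [[6, 0, -0.1], [0, -30, 0], -0.4]
    - [[8, 1, -0.2], [0, -40, 0], -0.4]
    - [[10, 2, -0.2], [0, -50, 0], -0.4]
    - [[12, 4, -0.2], [0, -60, 0], -0.4]
    - [[12.2, 6, -0.2], [-0.5, -69.6, 0.2], -0.4]
    - [[12.2, 6.3, -0.2], [-0.5, -69.6, 0.2], -0.4]

```text
time: 36.05
position: [0.4961, -0.2058, 0.1389]
tcp_rot: [-1.541, 0.345, -0.341]
force: [-0.2, 0.3, -0.6]
gripper_width: 0.0598
```

```bash
python3 - <<'E'
from h import *
print(inC(robot.state()['position']),robot.state()['joints'].round(2)); plan(C(-52,86,9),-25)
E
```

```text
[-52.3  85.2 138.9] [ 0.76  0.59 -0.68  2.08  0.59  0.67  0.81]
shift [ 0.07 12.99  0.06] turn [-0.1 -0.1 -0.2] t 36.05 j7 0.81 F [-0.2  0.3 -0.6] w 0.0598
```

Call:
apply_moves:
  motion:
    - [[0, 3, 0], [0, 0, 0], -0.4]
    - [[0, 6, 0], [0, 0, 0], -0.4]
    - [[0, 9, 0], [0, 0, 0], -0.4]
    - [[0, 12, 0], [0, 0, 0], -0.4]
    - [[0, 13, 0], [0, 0, 0], -0.4]
    - [[0, 13, 0], [0, 0, 0], 1]
    - [[0, 13, 0], [0, 0, 0], 1]
    - [[0, 13, 0], [0, 0, 0], 1]

```text
time: 37.05
position: [0.4963, -0.2056, 0.0098]
tcp_rot: [-1.541, 0.345, -0.343]
force: [0.4, -0.6, -0.7]
gripper_width: 0.0384
```

Call:
apply_moves:
  motion:
    - [[0, 0, 0], [0, 0, 0], 1]
    - [[-1, -0.1, 0], [0, 0, 0], 1]
    - [[-2.5, -0.1, 0], [0, 0, 0], 1]
    - [[-4, -0.1, 0], [0, 0, 0], 1]
    - [[-5.5, -0.1, 0], [0, 0, 0], 1]
    - [[-7, -0.1, 0], [0, 0, 0], 1]
    - [[-8.5, -0.1, 0], [0, 0, 0], 1]
    - [[-10, -0.1, 0], [0, 0, 0], 1]

```text
time: 38.05
position: [0.4044, -0.1623, 0.0113]
tcp_rot: [-1.54, 0.345, -0.342]
force: [0.7, -0.4, -0.9]
gripper_width: 0.0383
```

```bash
python3 - <<'E'
from h import *
print(inC(robot.state()['position'])); plan(C(-150,86,9),-25)
im,d=snap('scene','s15')
# dark handle between mouth and gripper along y=86: sample brightness
print([(x,int(im[int(round(v)),int(round(u))].max())) for x in range(-130,0,8) for u,v in [proj('scene',C(x,86,20))]])
E
```

```text
[-153.7   85.9   11.3]
shift [0.37 0.23 0.01] turn [-0.1 -0.1 -0.1] t 38.05 j7 0.27 F [ 0.7 -0.4 -0.9] w 0.0383
[(-130, 94), (-122, 94), (-114, 93), (-106, 90), (-98, 97), (-90, 135), (-82, 127), (-74, 120), (-66, 117), (-58, 31), (-50, 33), (-42, 32), (-34, 30), (-26, 30), (-18, 31), (-10, 75), (-2, 158)]
```

Call:
apply_moves:
  motion:
    - [[0, 0.2, 0], [0, 0, 0], -0.3]
    - [[0, 0.2, 0], [0, 0, 0], -0.3]
    - [[0, 0.2, 0], [0, 0, 0], -0.3]
    - [[3, 0.2, 0], [0, 0, 0], -0.3]
    - [[6, 0.2, 0], [0, 0, 0], -0.3]
    - [[9, 0.2, 0], [0, 0, 0], -0.3]
    - [[12, 0.2, 0], [0, 0, 0], -0.3]
    - [[12.1, 0.2, 0], [0, 0, 0], -0.3]

```text
time: 39.1
position: [0.5136, -0.2136, 0.0087]
tcp_rot: [-1.539, 0.346, -0.343]
force: [0.1, -0.1, -0.3]
gripper_width: 0.0556
```

Call:
apply_moves:
  motion:
    - [[0, 0, 0], [0, 0, 0], 1]
    - [[0, 0, 0], [0, 0, 0], 1]
    - [[0, 0, 0], [0, 0, 0], 1]
    - [[0, 0, 0], [0, 0, 0], 1]
    - [[-2, 0, 0], [0, 0, 0], 1]
    - [[-4, 0, 0], [0, 0, 0], 1]
    - [[-6, 0, 0], [0, 0, 0], 1]
    - [[-8, 0, 0], [0, 0, 0], 1]

```text
time: 40.1
position: [0.4409, -0.179, 0.0091]
tcp_rot: [-1.538, 0.346, -0.343]
force: [0.3, 0.7, -0.9]
gripper_width: 0.0188
```

```bash
python3 - <<'E'
from h import *
print(inC(robot.state()['position'])); plan(C(-152,86,9),-25)
im,d=snap('scene','s16')
print([(x,int(im[int(round(v)),int(round(u))].max())) for x in range(-260,0,8) for u,v in [proj('scene',C(x,86,20))]])
E
```

```text
[-113.6   86.1    9.1]
shift [-3.84  0.02 -0.03] turn [-0.2 -0.2 -0.2] t 40.1 j7 0.37 F [ 0.3  0.7 -0.9] w 0.0188
[(-260, 72), (-252, 67), (-244, 61), (-236, 51), (-228, 48), (-220, 35), (-212, 24), (-204, 22), (-196, 18), (-188, 21), (-180, 19), (-172, 21), (-164, 20), (-156, 21), (-148, 21), (-140, 22), (-132, 23), (-124, 25), (-116, 25), (-108, 18), (-100, 16), (-92, 20), (-84, 20), (-76, 20), (-68, 16), (-60, 20), (-52, 33), (-44, 36), (-36, 38), (-28, 40), (-20, 39), (-12, 51), (-4, 85)]
```

Call:
apply_moves:
  motion:
    - [[-2, 0, 0], [0, 0, 0], 1]
    - [[-4, 0, 0], [0, 0, 0], 1]
    - [[-4, 0, 0], [0, 0, 0], -0.2]
    - [[-4, 0, 0], [0, 0, 0], -0.2]
    - [[-4, 0, 0], [0, 0, 0], -0.2]
    - [[-1, 0, 0], [0, 0, 0], -0.2]
    - [[1.8, 0, 0], [0, 0, 0], -0.2]
    - [[1.8, 0, 0], [0, 0, 0], -0.2]

```text
time: 41.15
position: [0.4565, -0.1867, 0.0089]
tcp_rot: [-1.537, 0.348, -0.345]
force: [-1.0, 0.6, -0.8]
gripper_width: 0.0511
```

Call:
apply_moves:
  motion:
    - [[0, 0, 0], [0, 0, 0], 1]
    - [[0, 0, 0], [0, 0, 0], 1]
    - [[0, 0, 0], [0, 0, 0], 1]
    - [[0, 0, 0], [0, 0, 0], 1]
    - [[0, -3, 0], [0, 0, 0], 1]
    - [[0, -7, 0], [0, 0, 0], 1]
    - [[0, -11, 0], [0, 0, 0], 1]
    - [[0, -15, 0], [0, 0, 0], 1]

```text
time: 42.15
position: [0.4562, -0.1873, 0.16]
tcp_rot: [-1.536, 0.348, -0.344]
force: [0.7, -0.9, -2.1]
gripper_width: 0.0187
```

```bash
python3 - <<'E'
from h import *
print(inC(robot.state()['position']), robot.state()['joints'].round(2))
plan(S(-105,-60,180),-175.1)
E
```

```text
[-96.2  85.2 160. ] [ 0.83  0.54 -0.78  2.16  0.6   0.68  0.77]
shift [-8.55 -1.84 20.37] turn [  0.2 149.8  -0.5] t 42.15 j7 0.77 F [ 0.7 -0.9 -2.1] w 0.0187
```

Call:
apply_moves:
  motion:
    - [[-0.3, -1, 2.5], [0, 10, 0], 1]
    - [[-0.8, -2, 5], [0, 20, 0], 1]
    - [[-1.5, -2, 7.5], [0, 30, 0], 1]
    - [[-2.5, -2, 10], [0, 40, 0], 1]
    - [[-3.5, -2, 12.5], [0, 50, 0], 1]
    - [[-4.5, -2, 15], [0, 60, 0], 1]
    - [[-6, -2, 17], [0, 70, 0], 1]
    - [[-7, -2, 19], [0, 80, 0], 1]

```text
time: 43.15
position: [0.4733, 0.0153, 0.1812]
tcp_rot: [-1.065, 1.412, -1.4]
force: [-0.1, 0.3, -1.6]
gripper_width: 0.0185
```

```bash
python3 - <<'E'
from h import *
plan(S(-108,-60,170),-175.1)
print(robot.state()['joints'].round(2),robot.state()['position'])
E
```

```text
shift [-1.42  1.13 -1.47] turn [ 0.4 69.5 -0.2] t 43.15 j7 -0.72 F [-0.1  0.3 -1.6] w 0.0185
[ 0.16  0.4  -0.42  2.19  0.27  0.59 -0.72] [0.47326805 0.01533511 0.18119583]
```

Call:
apply_moves:
  motion:
    - [[-0.2, 0, -0.2], [0, 10, 0], 1]
    - [[-0.4, 0, -0.4], [0, 20, 0], 1]
    - [[-0.6, 0, -0.6], [0, 30, 0], 1]
    - [[-0.8, 0, -0.8], [0, 40, 0], 1]
    - [[-1, 0.3, -1], [0, 50, 0], 1]
    - [[-1.2, 0.6, -1.3], [0, 60, 0], 1]
    - [[-1.4, 1.1, -1.5], [0.3, 69.5, -0.2], 1]
    - [[-1.4, 1.1, -1.5], [0.3, 69.5, -0.2], 1]

```text
time: 44.15
position: [0.4618, 0.0335, 0.17]
tcp_rot: [-0.099, 2.178, -2.176]
force: [-0.5, -1.3, -1.4]
gripper_width: 0.0187
```

```bash
python3 - <<'E'
from h import *
s=robot.state()['position']; print(inS(s)); plan(S(-108,-60,50),-175.1)
im,d=snap('top','t17'); im2,_=snap('scene','s17')
P=cloud('top',d); Q=(P-SO)@R.from_euler('z',YS).as_matrix()*1000
m=(Q[...,2]>140)&(Q[...,2]<210)&(Q[...,0]>-20)&(Q[...,0]<102)&(Q[...,1]>-110)&(Q[...,1]<-10)
print(m.sum(), np.percentile(Q[m],[2,5,50,95,98],axis=0).round(0))
a=cv2.resize(im2[150:330,230:450],None,fx=3,fy=3,interpolation=cv2.INTER_CUBIC)
cv2.imwrite('pics/s17c.png',a[:,:,::-1])
E
```

```text
[-109.   -59.4  170. ]
shift [-0.13 12.    0.07] turn [0.  0.2 0.1] t 44.15 j7 -1.73 F [-0.5 -1.3 -1.4] w 0.0187
271 [[-18. -75. 157.]
 [-15. -73. 159.]
 [ 72. -59. 172.]
 [ 99. -44. 188.]
 [100. -41. 190.]]
```

View pics/s17c.png

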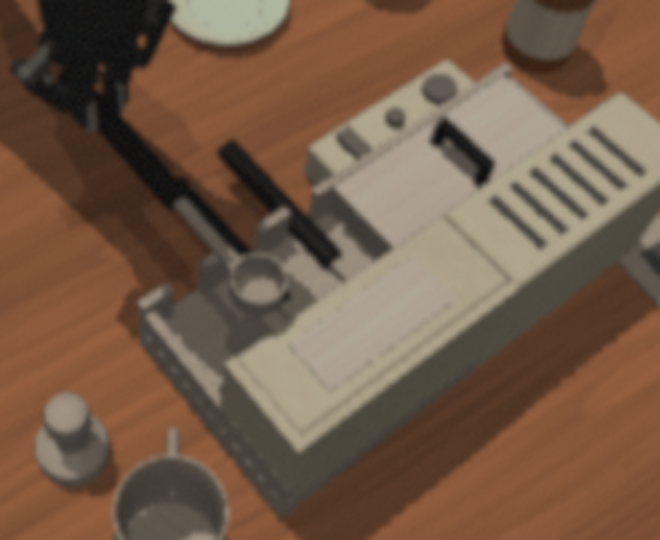

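```bash
python3 - <<'E'
from h import *
for z in (.18,.186,.192): print(inS(ray('scene',316.7,242.7,z)))
im,d=load('t17');P=cloud('top',d); Q=(P-SO)@R.from_euler('z',YS).as_matrix()*1000
m=(Q[...,2]>172)&(Q[...,2]<215)&(Q[...,0]>0)&(Q[...,0]<125)&(Q[...,1]>-110)&(Q[...,1]<-10)
v,u=np.nonzero(m); (c,r)=cv2.minEnclosingCircle(np.stack([u,v],1).astype(np.float32)); print(m.sum(),c,r, inS(ray('top',*c,.188)))
E
```

```text
[ 83.4 -55.3 180. ]
[ 85.8 -57.7 186. ]
[ 88.1 -60.1 192. ]
110 (276.0, 166.0) 17.262775421142578 [ 50.  -58.5 188. ]
```

```bash
python3 - <<'E'
from h import *
im,d=load('t17');P=cloud('top',d); Q=(P-SO)@R.from_euler('z',YS).as_matrix()*1000
m=(Q[...,2]>165)&(Q[...,2]<215)&(Q[...,0]>0)&(Q[...,0]<150)&(Q[...,1]>-110)&(Q[...,1]<-10)
print(np.histogram(Q[m][:,0],bins=range(0,151,10)))
for a in range(0,120,10):
    k=m&(Q[...,0]>=a)&(Q[...,0]<a+10)
    if k.sum(): print(a,k.sum(),np.percentile(Q[k][:,1],[3,50,97]).round(),np.median(Q[k][:,2]).round())
E
```

```text
(array([11, 10, 13, 12, 13,  9, 25, 13, 10, 30,  3,  0,  0,  0,  0]), array([  0,  10,  20,  30,  40,  50,  60,  70,  80,  90, 100, 110, 120,
       130, 140, 150]))
0 11 [-64. -59. -56.] 174.0
10 10 [-62. -59. -56.] 173.0
20 13 [-63. -60. -54.] 173.0
30 12 [-64. -59. -55.] 175.0
40 13 [-63. -58. -55.] 173.0
50 9 [-62. -59. -56.] 173.0
60 25 [-74. -59. -45.] 183.0
70 13 [-78. -57. -40.] 175.0
80 10 [-78. -72. -40.] 182.0
90 30 [-73. -59. -44.] 178.0
100 3 [-59. -56. -53.] 185.0
```

Call:
apply_moves:
  motion:
    - [[0.6, 1, 0.05], [0, 0, 0], 1]
    - [[1.2, 3, 0.05], [0, 0, 0], 1]
    - [[1.2, 5, 0.05], [0, 0, 0], 1]
    - [[1.2, 7, 0.05], [0, 0, 0], 1]
    - [[1.2, 9, 0.05], [0, 0, 0], 1]
    - [[1.2, 11, 0.05], [0, 0, 0], 1]
    - [[1.2, 11.9, 0.05], [0, 0, 0], 1]
    - [[1.2, 11.9, 0.05], [0, 0, 0], 1]

```text
time: 45.25
position: [0.4497, 0.0315, 0.0508]
tcp_rot: [-0.102, 2.177, -2.175]
force: [0.4, -0.6, -1.3]
gripper_width: 0.0187
```

Call:
apply_moves:
  motion:
    - [[-1, 0, 0], [0, 0, 0], 1]
    - [[-2, 0, 0], [0, 0, 0], 1]
    - [[-3, 0, 0], [0, 0, 0], 1]
    - [[-4, 0, 0], [0, 0, 0], 1]
    - [[-5, 0, 0], [0, 0, 0], 1]
    - [[-6, 0, 0], [0, 0, 0], 1]
    - [[-7.4, 0, 0], [0, 0, 0], 1]
    - [[-7.4, 0, 0], [0, 0, 0], 1]

```text
time: 46.25
position: [0.5249, 0.0385, 0.0506]
tcp_rot: [-0.101, 2.177, -2.174]
force: [-0.7, -0.3, -0.3]
gripper_width: 0.0187
```

```bash
python3 - <<'E'
from h import *
print(inS(robot.state()['position'])); plan(S(-46,-60,46),-175.1)
im,d=snap('scene','s18'); snap('top','t18')
P=cloud('scene',d); Q=(P-SO)@R.from_euler('z',YS).as_matrix()*1000
for y0 in (-60,0,60):
    m=(im.max(2)<70)&(abs(Q[...,1]-y0)<20)&(Q[...,2]>25)&(Q[...,2]<75)&(Q[...,0]>-130)&(Q[...,0]<100)
    print(y0,m.sum(),np.percentile(Q[m],[3,50,97],axis=0).round().tolist() if m.any() else '')
E
```

```text
[-45.8 -59.8  50.6]
shift [0.02 0.46 0.02] turn [0.1 0.3 0.1] t 46.25 j7 -1.74 F [-0.7 -0.3 -0.3] w 0.0187
-60 407 [[-50.0, -76.0, 48.0], [6.0, -62.0, 60.0], [55.0, -44.0, 71.0]]
0 378 [[-53.0, -13.0, 41.0], [10.0, -4.0, 52.0], [59.0, 14.0, 57.0]]
60 408 [[-87.0, 48.0, 41.0], [-17.0, 55.0, 52.0], [52.0, 70.0, 55.0]]
```

Call:
apply_moves:
  motion:
    - [[0, 0.3, 0], [0, 0, 0], 1]
    - [[0, 0.4, 0], [0, 0, 0], 1]
    - [[0, 0.4, 0], [0, 0, 0], 0.1]
    - [[0, 0.4, 0], [0, 0, 0], 0.1]
    - [[0, 0.4, 0], [0, 0, 0], 0.1]
    - [[0, -4, 0], [0, 0, 0], 0.1]
    - [[0, -10, 0], [0, 0, 0], 0.1]
    - [[0, -15, 0], [0, 0, 0], 0.1]

```text
time: 47.35
position: [0.5236, 0.038, 0.2026]
tcp_rot: [-0.102, 2.177, -2.175]
force: [1.0, 0.4, -0.1]
gripper_width: 0.0381
```

```bash
cat >> h.py <<'E'
def tools(n='scene'):
    im,d=robot.capture(n); P=cloud(n,d); Q=(P-SO)@R.from_euler('z',YS).as_matrix()*1000
    for y0 in (-60,0,60):
        m=(im.max(2)<70)&(abs(Q[...,1]-y0)<20)&(Q[...,2]>25)&(Q[...,2]<75)&(Q[...,0]>-130)&(Q[...,0]<100)
        if not m.any(): print(y0,'none'); continue
        q=Q[m]; f=np.polyfit(q[:,0],q[:,1],1)
        print(n,y0,m.sum(),np.percentile(q[:,0],[2,98]).round(),'slope deg',np.degrees(np.arctan(f[0])).round(1),'y0',f[1].round(1),'ztop by x',[np.median(q[(q[:,0]>a)&(q[:,0]<a+30),2]).round(1) for a in (-90,-60,-30,0,25)])
    return im,d
E
python3 - <<'E'
from h import *
im,d=tools('scene'); im2,d2=tools('top')
np.savez('pics/t19.npz',im=im2,d=d2)
a=cv2.resize(im[150:330,230:450],None,fx=2,fy=2); b=cv2.resize(im2[110:230,145:300],None,fx=2.2,fy=2.2)
h=max(a.shape[0],b.shape[0]); f=lambda x:cv2.copyMakeBorder(x,0,h-x.shape[0],0,0,cv2.BORDER_CONSTANT)
cv2.imwrite('pics/c19.png',np.hstack([f(a),f(b)])[:,:,::-1])
# hatch bar
P=cloud('top',d2); Q=(P-SO)@R.from_euler('z',YS).as_matrix()*1000
m=(im2.max(2)<60)&(abs(Q[...,0]-57)<40)&(abs(Q[...,1]-190)<40)&(Q[...,2]>95)
v,u=np.nonzero(m); print('bar',m.sum(),inS(ray('top',u.mean(),v.mean(),.12)))
plan(S(57,189,170),4.9); plan(S(57,189,170),-175.1); print(robot.state()['joints'].round(2))
E
```

```text
scene -60 477 [-90.  52.] slope deg 1.5 y0 -62.5 ztop by x [np.float64(52.0), np.float64(51.8), np.float64(52.5), np.float64(52.1), np.float64(52.1)]
scene 0 456 [-84.  58.] slope deg 1.5 y0 -3.4 ztop by x [np.float64(51.7), np.float64(51.8), np.float64(52.1), np.float64(52.3), np.float64(51.6)]
scene 60 393 [-87.  52.] slope deg 1.2 y0 56.5 ztop by x [np.float64(52.2), np.float64(51.8), np.float64(51.7), np.float64(52.1), np.float64(51.7)]
-60 none
top 0 125 [-89.  11.] slope deg 6.9 y0 6.1 ztop by x [np.float64(52.8), np.float64(53.5), np.float64(nan), np.float64(39.5), np.float64(nan)]
top 60 274 [-90.  48.] slope deg 0.5 y0 59.6 ztop by x [np.float64(54.2), np.float64(52.7), np.float64(52.6), np.float64(52.9), np.float64(52.9)]
bar 61 [ 55.5 185.9 120. ]
shift [-10.27   3.65 -24.86] turn [-5.000e-01 -1.797e+02 -1.000e-01] t 47.45 j7 -1.71 F [0.6 0.1 0.3] w 0.0382
shift [-10.27   3.65 -24.86] turn [ 0.1  0.3 -0.3] t 47.45 j7 -1.71 F [0.6 0.1 0.3] w 0.0382
[-0.12  0.4  -0.07  2.08  0.05  0.66 -1.71]
  return _methods._mean(a, axis=axis, dtype=dtype,
  ret = ret.dtype.type(ret / rcount)
```

Call:
apply_moves:
  motion:
    - [[-2, 0, -4], [0, 0, 0], -0.4]
    - [[-4, 0, -8], [0, 0, 0], -0.4]
    - [[-6, 0, -13], [0, 0, 0], -0.4]
    - [[-8, 0, -18], [0, 0, 0], -0.4]
    - [[-10, 0, -23], [0, 0, 0], -0.4]
    - [[-10.3, 2, -24.8], [0, 0.3, 0], -0.4]
    - [[-10.3, 4, -24.8], [0, 0.3, 0], -0.4]
    - [[-10.3, 5, -24.8], [0, 0.3, 0], -0.4]

```text
time: 48.45
position: [0.6053, 0.2936, 0.1542]
tcp_rot: [-0.09, 2.177, -2.177]
force: [0.1, 0.0, 0.3]
gripper_width: 0.0598
```

```bash
python3 - <<'E'
from h import *
print(inS(robot.state()['position'])); plan(S(57,188,97),-175.1)
E
```

```text
[ 56.2 187.4 154.2]
shift [-0.07  5.72 -0.06] turn [-0.  -0.  -0.1] t 48.45 j7 -2.07 F [0.1 0.  0.3] w 0.0598
```

Call:
apply_moves:
  motion:
    - [[0, 2, 0], [0, 0, 0], -0.4]
    - [[0, 4, 0], [0, 0, 0], -0.4]
    - [[0, 5.7, 0], [0, 0, 0], -0.4]
    - [[0, 5.7, 0], [0, 0, 0], -0.4]
    - [[0, 5.7, 0], [0, 0, 0], 1]
    - [[0, 5.7, 0], [0, 0, 0], 1]
    - [[0, 5.7, 0], [0, 0, 0], 1]
    - [[0, 5.7, 0], [0, 0, 0], 1]
  force: 70

```text
time: 49.45
position: [0.6059, 0.2939, 0.0981]
tcp_rot: [-0.089, 2.177, -2.175]
force: [-0.3, -0.5, 6.1]
gripper_width: 0.0102
```

Call:
apply_moves:
  motion:
    - [[0, 0, 0], [0, 0, 0], 1]
    - [[0, 0, 0], [0, 0, 0], 1]
    - [[0, -0.5, 0], [0, 0, 0], 1]
    - [[0, -0.9, 0], [0, 0, 0], 1]
    - [[0, -0.9, 1], [0, 0, 0], 1]
    - [[0, -0.9, 3], [0, 0, 0], 1]
    - [[0, -0.9, 5], [0, 0, 0], 1]
    - [[0, -0.9, 7], [0, 0, 0], 1]

```text
time: 50.45
position: [0.6122, 0.2218, 0.1071]
tcp_rot: [-0.088, 2.177, -2.176]
force: [2.6, 2.0, -4.0]
gripper_width: 0.0104
```

```bash
python3 - <<'E'
from h import *
print(inS([.6228,.1071,.0894]),inS([.6062,.295,.106]))
print(inS(robot.state()['position'])); plan(S(57,0.2,106),-175.1)
E
```

```text
[57.6  0.2 89.4] [ 57.1 188.8 106. ]
[ 56.8 115.3 107.1]
shift [-0.03  0.11 11.51] turn [-0.  -0.1 -0.2] t 50.45 j7 -1.99 F [ 2.6  2.  -4. ] w 0.0104
```

Call:
apply_moves:
  motion:
    - [[0, 0, 2], [0, 0, 0], 1]
    - [[0, 0, 4], [0, 0, 0], 1]
    - [[0, 0, 6], [0, 0, 0], 1]
    - [[0, 0, 8], [0, 0, 0], 1]
    - [[0, 0, 10], [0, 0, 0], 1]
    - [[0, 0, 11.2], [0, 0, 0], 1]
    - [[0, 0, 11.55], [0, 0, 0], 1]
    - [[0, 0, 11.55], [0, 0, 0], 1]

```text
time: 51.45
position: [0.6222, 0.1069, 0.1072]
tcp_rot: [-0.087, 2.177, -2.175]
force: [4.1, 0.1, -3.5]
gripper_width: 0.0103
```

```bash
python3 - <<'E'
from h import *
print(inS(robot.state()['position'])); plan(S(57,0.2,89),-175.1)
E
```

```text
[ 57.   -0.  107.2]
shift [ 0.01  1.82 -0.02] turn [ 0.  -0.1 -0.3] t 51.45 j7 -1.84 F [ 4.1  0.1 -3.5] w 0.0103
```

Call:
apply_moves:
  motion:
    - [[0, 0.5, 0], [0, 0, 0], 1]
    - [[0, 1, 0], [0, 0, 0], 1]
    - [[0, 1.5, 0], [0, 0, 0], 1]
    - [[0, 1.8, 0], [0, 0, 0], 1]
    - [[0, 1.9, 0], [0, 0, 0], 1]
    - [[0, 1.9, 0], [0, 0, 0], 1]
    - [[0, 1.9, 0], [0, 0, 0], 1]
    - [[0, 1.9, 0], [0, 0, 0], 1]

```text
time: 52.45
position: [0.6224, 0.107, 0.0899]
tcp_rot: [-0.086, 2.176, -2.175]
force: [-1.3, -0.4, 13.4]
gripper_width: 0.0101
```

Call:
apply_moves:
  motion:
    - [[0, 0, 0], [0, 0, 0], -0.4]
    - [[0, 0, 0], [0, 0, 0], -0.4]
    - [[0, 0, 0], [0, 0, 0], -0.4]
    - [[0, -2, 0], [0, 0, 0], -0.4]
    - [[0, -5, 0], [0, 0, 0], -0.4]
    - [[0, -8, 0], [0, 0, 0], 0]
    - [[2, -10, 0], [0, 0, 0], 1]
    - [[6, -10, 0], [0, 0, 0], 1]

```text
time: 53.45
position: [0.563, 0.1021, 0.1907]
tcp_rot: [-0.082, 2.176, -2.173]
force: [0.5, -0.2, -0.2]
gripper_width: 0.0067
```

```bash
python3 - <<'E'
from h import *
print(inS(robot.state()['position']))
im2,d2=snap('top','t20'); im,d=snap('scene','s20')
P=cloud('top',d2); Q=(P-SO)@R.from_euler('z',YS).as_matrix()*1000
for n,y0,y1 in(('plateL',20,90),('plateR',-90,-20),('deck',120,280)):
    m=(Q[...,0]>25)&(Q[...,0]<85)&(Q[...,1]>y0)&(Q[...,1]<y1)&(Q[...,2]<140); print(n,m.sum(),np.median(Q[m][:,2]))
a=cv2.resize(im[150:330,230:450],None,fx=2,fy=2); b=cv2.resize(im2[110:230,145:300],None,fx=2.2,fy=2.2)
h=max(a.shape[0],b.shape[0]); f=lambda x:cv2.copyMakeBorder(x,0,h-x.shape[0],0,0,cv2.BORDER_CONSTANT)
cv2.imwrite('pics/c20.png',np.hstack([f(a),f(b)])[:,:,::-1])
plan(S(-24,200,90),-175.1); print(robot.state()['joints'].round(2))
E
```

```text
[ -2.4   0.3 190.7]
plateL 12 79.57145081358469
plateR 144 79.68657022723143
deck 972 71.82746015005432
shift [  1.68   9.95 -20.02] turn [-0.  -0.  -0.1] t 53.55 j7 -1.84 F [ 0.5 -0.1  0. ] w -0.0002
[-0.21  0.46 -0.1   2.    0.07  0.68 -1.84]
```

View pics/c20.png

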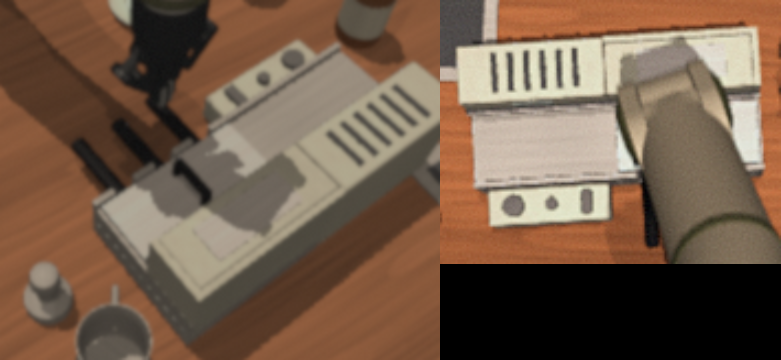

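The hatch is back over the chamber. The plate is at z 79.6 mm (80 at the start), so it is seated, and all three handles stick out of the front. Next, the keys.

```bash
python3 - <<'E'
from h import *
for p in [(361.5,189),(347.5,197.5),(376.5,179.5)]: print(inS(ray('scene',*p,.06)))
im,d=load('t20')
f=lambda y:proj('top',S(-25,y,60))
for n,y in(('obl',148),('small',200),('big',253)):
    u,v=map(int,map(round,f(y))); w=im[v-9:v+10,u-8:u+9].max(2); m=(w<165).astype(np.uint8)
    k,l,st,c=cv2.connectedComponentsWithStats(m); i=l[9,8]
    print(n,i,st[i],inS(ray('top',u-8+c[i][0],v-9+c[i][1],.06)))
E
```

```text
[-19.8 194.5  60. ]
[-20.9 145.4  60. ]
[-19.5 249.7  60. ]
obl 2 [ 5  4  6 11 61] [-24.3 148.1  60. ]
small 2 [ 6  6  6  6 27] [-23.7 198.4  60. ]
big 2 [ 3  4 11 10 80] [-24.1 252.5  60. ]
```

Call:
apply_moves:
  motion:
    - [[0.5, 1, -3], [0, 0, 0], 1]
    - [[1, 2, -7], [0, 0, 0], 1]
    - [[1.5, 4, -11], [0, 0, 0], 1]
    - [[2, 5, -15], [0, 0, 0], 1]
    - [[2.1, 7, -19], [0, 0, 0], 1]
    - [[2.1, 9, -19.9], [0, 0, 0], 1]
    - [[2.1, 10, -19.9], [0, 0, 0], 1]
    - [[2.1, 10, -19.9], [0, 0, 0], 1]

```text
time: 54.55
position: [0.5204, 0.2958, 0.0886]
tcp_rot: [-0.09, 2.176, -2.181]
force: [0.5, -0.1, 1.1]
gripper_width: 0.0002
```

```bash
python3 - <<'E'
from h import *
print(inS(robot.state()['position'])); plan(S(-25,199,54),-175.1)
E
```

```text
[-28.3 196.9  88.6]
shift [-0.33  3.46 -0.22] turn [-0.1 -0.1 -0. ] t 54.55 j7 -2.18 F [ 0.5 -0.1  1.1] w 0.0002
```

Call:
apply_moves:
  motion:
    - [[-0.4, 1, -0.1], [0, 0, 0], 1]
    - [[-0.5, 2.2, -0.1], [0, 0, 0], 1]
    - [[-0.5, 2.8, -0.1], [0, 0, 0], 1]
    - [[-0.5, 3.2, -0.1], [0, 0, 0], 1]
    - [[-0.5, 3.5, -0.1], [0, 0, 0], 1]
    - [[-0.5, 3.5, -0.1], [0, 0, 0], 1]
    - [[-0.5, 3.5, -0.1], [0, 0, 0], 1]
    - [[-0.5, 3.5, -0.1], [0, 0, 0], 1]

```text
time: 55.55
position: [0.5254, 0.2967, 0.0549]
tcp_rot: [-0.089, 2.176, -2.181]
force: [-2.6, -3.8, 14.3]
gripper_width: -0.0002
```

```bash
python3 - <<'E'
from h import *
s=robot.state();print(inS(s['position']),s['force'])
E
```

```text
[-23.3 197.4  54.9] [-2.64716924 -3.81677804 14.25990932]
```

Call:
apply_moves:
  motion:
    - [[0, -1, 0], [0, 0, 0], 1]
    - [[0, -3, 0], [0, 0, 0], 1]
    - [[0, -3, 0], [0, 0, 0], 1]
    - [[0, -3, 2], [0, 0, 0], 1]
    - [[0, -3, 4], [0, 0, 0], 1]
    - [[0, -3, 5], [0, 0, 0], 1]
    - [[0, -3, 5], [0, 0, 0], 1]
    - [[0, -3, 5], [0, 0, 0], 1]

```text
time: 56.55
position: [0.5295, 0.2473, 0.085]
tcp_rot: [-0.09, 2.176, -2.18]
force: [0.7, 0.8, -0.1]
gripper_width: 0.0001
```

```bash
python3 - <<'E'
from h import *
print(inS(robot.state()['position'])); plan(S(-23,147,54),-175.1)
E
```

```text
[-23.4 147.9  85. ]
shift [-0.03  3.1   0.08] turn [-0.1 -0.1 -0.1] t 56.55 j7 -2.12 F [ 0.7  0.8 -0.1] w 0.0001
```

Press the oblong key, then rise and move over the large round key (+105 mm in y).

Call:
apply_moves:
  motion:
    - [[0, 1, 0], [0, 0, 0], 1]
    - [[0, 2, 0], [0, 0, 0], 1]
    - [[0, 2.6, 0], [0, 0, 0], 1]
    - [[0, 2.9, 0], [0, 0, 0], 1]
    - [[0, 3.2, 0], [0, 0, 0], 1]
    - [[0, 3.2, 0], [0, 0, 0], 1]
    - [[0, 3.2, 0], [0, 0, 0], 1]
    - [[0, 3.2, 0], [0, 0, 0], 1]

```text
time: 57.55
position: [0.5291, 0.2475, 0.0548]
tcp_rot: [-0.09, 2.176, -2.18]
force: [-7.3, -1.1, 22.3]
gripper_width: 0.0002
```

Call:
apply_moves:
  motion:
    - [[0, -1, 0], [0, 0, 0], 1]
    - [[0, -3, 0], [0, 0, 0], 1]
    - [[0, -3, 0], [0, 0, 0], 1]
    - [[0, -3, -3], [0, 0, 0], 1]
    - [[0, -3, -6], [0, 0, 0], 1]
    - [[0, -3, -9], [0, 0, 0], 1]
    - [[0, -3, -10.4], [0, 0, 0], 1]
    - [[0, -3, -10.4], [0, 0, 0], 1]

```text
time: 58.55
position: [0.52, 0.3516, 0.084]
tcp_rot: [-0.091, 2.176, -2.18]
force: [-0.5, -0.8, -0.8]
gripper_width: -0.0003
```

```bash
python3 - <<'E'
from h import *
print(inS(robot.state()['position'])); plan(S(-23,251.5,54),-175.1); print(robot.state()['joints'].round(2))
E
```

```text
[-23.9 252.6  84. ]
shift [-0.09  3.    0.1 ] turn [-0.1 -0.  -0. ] t 58.55 j7 -2.24 F [-0.5 -0.8 -0.8] w -0.0003
[-0.65  0.67 -0.06  1.94  0.07  0.54 -2.24]
```

Call:
apply_moves:
  motion:
    - [[0, 1, 0], [0, 0, 0], 1]
    - [[0, 1.8, 0], [0, 0, 0], 1]
    - [[0, 2.4, 0], [0, 0, 0], 1]
    - [[0, 2.7, 0], [0, 0, 0], 1]
    - [[0, 3.0, 0], [0, 0, 0], 1]
    - [[0, 3.05, 0], [0, 0, 0], 1]
    - [[0, 3.05, 0], [0, 0, 0], 1]
    - [[0, 3.05, 0], [0, 0, 0], 1]

```text
time: 59.55
position: [0.5201, 0.3506, 0.0549]
tcp_rot: [-0.091, 2.175, -2.181]
force: [-3.1, -6.1, 16.7]
gripper_width: 0.0003
```

Call:
apply_moves:
  motion:
    - [[0, -1, 0], [0, 0, 0], 1]
    - [[0, -4, 0], [0, 0, 0], 1]
    - [[0, -8, 0], [0, 0, 0], 1]
    - [[0, -13, 0], [0, 0, 0], 1]
    - [[0, -17, 0], [0, 0, 0], 1]
    - [[0, -17, 0], [0, 0, 0], 1]
    - [[0, -17, 0], [0, 0, 0], 1]
    - [[0, -17, 0], [0, 0, 0], 1]

```text
time: 60.55
position: [0.5193, 0.3507, 0.2236]
tcp_rot: [-0.093, 2.174, -2.183]
force: [0.3, 0.6, -0.4]
gripper_width: -0.0001
```

```bash
python3 - <<'E' 2>/dev/null
from h import *
print(inS(robot.state()['position']),robot.state()['time'])
im,d=tools('scene'); im2,d2=robot.capture('top')
P=cloud('top',d2); Q=(P-SO)@R.from_euler('z',YS).as_matrix()*1000
for n,y0,y1 in(('plateL',20,90),('plateR',-90,-20)):
    m=(Q[...,0]>25)&(Q[...,0]<85)&(Q[...,1]>y0)&(Q[...,1]<y1); print(n,m.sum(),np.median(Q[m][:,2]))
m=(im2.max(2)<60)&(abs(Q[...,0]-57)<40)&(abs(Q[...,1])<40)&(Q[...,2]>95)
v,u=np.nonzero(m); print('bar',m.sum(),inS(ray('top',u.mean(),v.mean(),.112)))
i0,d0=load('top0'); P0=cloud('top',d0);Q0=(P0-SO)@R.from_euler('z',YS).as_matrix()*1000
m=(i0.max(2)<60)&(abs(Q0[...,0]-57)<40)&(abs(Q0[...,1])<40)&(Q0[...,2]>95)
v,u=np.nonzero(m); print('bar at start',m.sum(),inS(ray('top',u.mean(),v.mean(),.112)))
E
```

```text
[-24.7 251.7 223.6] 60.55
scene -60 245 [-90.  -3.] slope deg 0.9 y0 -63.2 ztop by x [np.float64(52.2), np.float64(51.9), np.float64(52.3), np.float64(54.3), np.float64(nan)]
scene 0 218 [-84.  -3.] slope deg 1.1 y0 -3.8 ztop by x [np.float64(51.8), np.float64(51.9), np.float64(51.8), np.float64(53.7), np.float64(nan)]
scene 60 210 [-76.  -3.] slope deg 6.3 y0 60.5 ztop by x [np.float64(51.7), np.float64(51.4), np.float64(51.8), np.float64(nan), np.float64(nan)]
plateL 432 80.10815179472121
plateR 427 79.75262384931695
bar 55 [ 56.9   0.5 112. ]
bar at start 53 [ 57.2   0.4 112. ]
```

The brush reading changed: slope 6.3°, handle end at −76. It may have been knocked or it may be occluded, so I'll check it in both views.

```bash
python3 - <<'E'
from h import *
def fit(n,im,d,tag):
    P=cloud(n,d); Q=(P-SO)@R.from_euler('z',YS).as_matrix()*1000
    m=(im.max(2)<70)&(abs(Q[...,1]-60)<35)&(Q[...,2]>40)&(Q[...,2]<62)&(Q[...,0]>-130)&(Q[...,0]<-8)
    q=Q[m]
    print(tag,m.sum(),[(a,(int((k:=(q[:,0]>=a)&(q[:,0]<a+12)).sum()),np.percentile(q[k][:,1],[5,50,95]).round().tolist() if k.any() else '')) for a in range(-104,-8,12)])
for t in('s20',): fit('scene',*load(t),t)
for t in('t20','t19'): fit('top',*load(t),t)
for n in('scene','top'): fit(n,*snap(n,n+'22'),n)
E
```

```text
s20 192 [(-104, (0, '')), (-92, (14, [48.0, 50.0, 53.0])), (-80, (15, [47.0, 52.0, 57.0])), (-68, (28, [49.0, 55.0, 64.0])), (-56, (34, [48.0, 53.0, 64.0])), (-44, (36, [48.0, 55.0, 64.0])), (-32, (34, [48.0, 55.0, 66.0])), (-20, (31, [48.0, 56.0, 66.0]))]
t20 140 [(-104, (4, [54.0, 58.0, 62.0])), (-92, (21, [50.0, 59.0, 66.0])), (-80, (27, [49.0, 59.0, 68.0])), (-68, (25, [50.0, 59.0, 68.0])), (-56, (20, [54.0, 60.0, 67.0])), (-44, (16, [56.0, 60.0, 66.0])), (-32, (14, [59.0, 64.0, 69.0])), (-20, (13, [60.0, 65.0, 68.0]))]
t19 164 [(-104, (4, [54.0, 58.0, 62.0])), (-92, (19, [50.0, 59.0, 66.0])), (-80, (24, [52.0, 60.0, 68.0])), (-68, (24, [52.0, 60.0, 68.0])), (-56, (23, [51.0, 60.0, 67.0])), (-44, (22, [50.0, 57.0, 66.0])), (-32, (22, [50.0, 59.0, 69.0])), (-20, (26, [49.0, 59.0, 68.0]))]
scene 192 [(-104, (0, '')), (-92, (0, '')), (-80, (28, [47.0, 54.0, 63.0])), (-68, (33, [47.0, 51.0, 65.0])), (-56, (36, [48.0, 53.0, 65.0])), (-44, (30, [49.0, 55.0, 65.0])), (-32, (37, [50.0, 55.0, 67.0])), (-20, (28, [51.0, 59.0, 68.0]))]
top 132 [(-104, (0, '')), (-92, (3, [57.0, 59.0, 62.0])), (-80, (22, [50.0, 58.0, 65.0])), (-68, (23, [52.0, 58.0, 67.0])), (-56, (22, [52.0, 60.0, 67.0])), (-44, (20, [53.0, 60.0, 69.0])), (-32, (20, [53.0, 62.0, 69.0])), (-20, (22, [56.0, 63.0, 71.0]))]
```

```bash
python3 - <<'E'
from h import *
s=robot.state(); print(s['time'],np.abs(s['joint_velocities']).max()); print(robot.job_done())
E
```

```text
60.75 0.0031084438379596034
the job is handed in; nothing more can be done
None
```

I did the whole job and handed it in at 60.8 s. The interface reports no verdict, so what follows is from my own checks.

**What was done**
- I lifted the hatch and laid it on the deck.
- I drew out all three tools by the head, set each down, took it again by the handle and laid it in its own notch: brush left, spatula middle, scoop right.
- I slid the hatch back and let it down into its seat.
- I pressed small round, oblong, then large round. Each stopped firmly 5 mm down, at 14–22 N.

**Last checks**
- **Hatch:** its plate is at z 80 mm, as at the start, and its bar is within about 0.5 mm of its starting place.
- **Tools:** the handle tops read z 52–54 mm, which fits all three lying on the chamber floor. I put their middles about 33–43 mm in, so the heads should be about 133–143 mm in, under the lamp house. The heads themselves were out of sight.
- **Arm:** it was clear of everything and standing still.

**What disagreed**
- **Brush:** between the hatch closing and the last look it moved about 10 mm further in and turned about 3°. I did not find the cause. I estimate its head at 143 mm, still inside the limits, so I left it.
- **Scoop:** it sat about 13 mm further along in the grip than planned, so I measured it again and corrected before lowering it.
- **Cameras:** the two views differed by 3–7 mm in places; I did not resolve this.
- **Not re-measured:** I did not measure the keys coming back up, or the bystanders, at the end.

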